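Put the rough stones and soldering boards away

ROBOT

A 7-joint arm with a two-finger parallel gripper is mounted at the origin on the work surface. World frame = base frame: x ahead of the robot, y to its left, z up, the work surface at z = 0. Lengths are in mm, angles in rad, forces in N, time in s.
With the tool pointing down it reaches from about 400 to 850 mm from the base axis. Payload 4.5 kg.
Tool frame: the origin (TCP) lies on the centre line of the jaws, within the pads' length; the fingertips stand 22 mm ahead of it and the grasp point (between the pads) lies 3 mm ahead of it; z points along the fingers, y is the line along which they close (so a half turn about z gives the same grasp; the last joint's range is limited). The gripper opens to 88 mm and grips with 3 to 60 N. Pads are 18 mm wide; open, the fingers measure 123 mm over their backs; the gripper's body (75 mm by 187 mm) begins 45 mm behind the grasp point.
Start: joints at [1.29, 0.689, -0.195, 1.565, 0.157, 0.902, -0.215], TCP at [193.545, -594.299, 260.743] pointing down, gripper open.
Joint ranges: [-3.01, 3.01], [-0.46, 2.08], [-1.47, 1.51], [0.13, 2.56], [-1, 4.14], [0.04, 2.09], [-2.66, 2.66]. Speed limits (rad/s): [2.57, 2.57, 3.14, 3.14, 3.14, 3.14, 3.14].

INTERFACE

Orientations are given as a unit quaternion [x, y, z, w].
In Python, from plant import robot gives the robot as it stands.
- The arm moves only by the tool arm_command, never from a script. Its argument "rows" is a list of rows, each an object with "dp": the shift along the world's x, y, z in m, a list of three; "angular": the turn, a rotation vector about the world's x, y, z in degrees, a list of three; "claw": the finger opening in m, from 0 to 0.0881. In form: [{"dp": [tx, ty, tz], "angular": [ax, ay, az], "claw": claw}, ...]. A call has 1 to 12 rows; each row shifts and turns the commanded pose from where the row before left it; what a row does not reach is not made up. A row lasts 1/8 s, in which the tool goes at most 62.5 mm and 10.7 degrees, less where a joint would pass 70% of its speed; a pose out of reach is approached as far as the arm can. A call with a gripper value outside its range is refused whole. The fingers move at their own pace and stop on an object; "squeeze" is the grip in N (left out, the last holds). Time passes only in rows, so rows that do not move let the fingers close. It gives the time, the measured TCP pose, the force, the opening and the grip force at its end, in the units of the state.
- robot.read_state(): the state, without advancing time (a new reading comes with each control period).
- robot.get_image(name): name is "scene" or "top"; returns a dict with "color" (480x640x3 uint8, blue, green, red), "camera_matrix" (3x3 intrinsics, pixels), "world_to_cam" (4x4, takes a point from world to camera coordinates). Camera axes: x right, y down, z forward; pixel columns grow to the right and rows downward; lengths in mm; the calibration is good to about 2 mm. A picture is of the moment at which its call begins. There is no depth.
- robot.job_done(): hands the job in; it is judged then, once.
Trained networks look in a picture, given as the dict that the camera call returned (one of the last four; its "shot" number tells which), for a name from the list of things; names that differ only in an ending like _2 or _b are one class to them, and where a whole thing is asked for, a point or a joint stands for the part that bears it (a point fixed in the world has none). Each returns a list of dicts, best first, with "confidence" (0 to 1); they miss things now and then, are a little off and sometimes report something else, mostly with a low value. They report only what shows in the picture. A call takes as long as a camera call.
- robot.cut_out(picture, name): "pixels" (480x640 bool, what is visible of it).
- robot.spot_point(picture, name): "xyz" ([x, y, z] in mm, in the coordinates of the camera as it stood for that picture, good to about 4 mm: a listed point, or the origin of a listed thing).
The state is a dict: "t": time; "joint_positions": joint angles; "dq": joint speeds; "joint_torque": joint torques, N m; "ee_pos": TCP position; "ee_rot": TCP orientation; "wrist_force": force on the tool from outside, world axes, zero at the start; "moment": the same for the moment, N m; "width": finger opening in mm; "finger_force": force on a finger pad.
Only numpy, scipy, OpenCV 4.12 (cv2) and the standard library are available. Lean on these libraries where they do the work, as an engineer would, in place of code of your own. Each camera call takes 0.05 s, during which the arm holds its last target. There are 200 camera calls.

TASK

Clear the jeweller's bench: unscrew the lid of the polishing barrel and lay it flat, knob up, on the bench clear of the barrel; tip all the turquoise stones from the metal pan into the barrel and set the empty pan back down upright on the bench. Slide every white soldering board on the bench fully home into the low wooden rack, one to a bay, and leave the pliers, the bench pin and the steel block where they are. The barrel stays open.

Things in the scene. Friction and masses are not known exactly. Their poses are not given: they have to be found in the camera images.
- barrel: Grey plastic polishing barrel, fixed to the bench in a 120 x 120 x 15 mm wooden foot. Body 98 mm across, round bore 72 mm across, rim 120 mm and inner floor 21 mm above the bench. A right-handed screw thread runs round the outside of its neck. Origin on its axis at bench level, z up.
- mouth (a point): Centre of the barrel's mouth, at the height of its rim (120 mm above the bench).
- lid: Black screw lid, 100 mm across, 0.16 kg: 24 mm skirt, 5 mm plate, central round upright knob 50 mm across, 28 mm tall (29 to 57 mm above the origin). Origin on the axis at the skirt's lower edge, z up; 97 mm above the bench when on. Turns easily: anticlockwise from above it unscrews, rising 14 mm per turn, and is free after about 5 to 6 rad, not before; clockwise it winds back on.
- pan: Open steel pan on the bench holding the stones: 120 long, 64 wide, 40 high, 3 mm walls, 0.14 kg. Flat upright sides 64 mm apart (y) run all along x, -45 to +75 mm; back wall at x -45; floor from -45 to +27, then the front slopes up at 35 degrees to a pouring lip 58 mm wide at x +75, 36 high. Origin under the floor; x to the lip, z up. Stones slide from about 31 degrees of slope.
- lip (a point): Middle of the pan's pouring lip, 75 mm ahead of and 36 mm above the pan's origin.
- stone0: Rough turquoise chunk in the pan, 21 x 19 x 17 mm, 18 g; origin at the middle of its lower face. Some of the six stones may be absent.
- stone1: Another such stone.
- stone2: Another such stone.
- stone3: Another such stone.
- stone4: Another such stone.
- stone5: Another such stone.
- rack: Low wooden rack fixed to the bench, 238 mm wide (y), 77 deep, 22 high: three bays 80 mm apart, open to its -x, each 52.5 wide, 16 high under a 6 mm roof, 65 deep to the back stop, floored by the bench itself, with lead-in edges of 6 mm radius. Origin at bench level in the middle of the front edge; x points into the bays.
- home0 (a point): Where the origin of a board fully home in the bay at the rack's -y end comes to lie (20 mm inside the front edge, on the bay's middle line, at bench level).
- home1 (a point): The same for the middle bay.
- home2 (a point): The same for the bay at the rack's +y end.
- board0: White ceramic soldering board flat on the bench, 90 mm long (x), 50 wide (y), 12 thick, 0.11 kg; origin at the centre of its underside. Fully home, lengthwise against the back stop, 25 mm of it stands out of the bay. Some of the three boards may be absent; any board fits any bay, either end first.
- board1: Another such board.
- board2: Another such board.
- pliers: Steel pliers, 165 mm long, lying on the far part of the bench; to be left alone.
- bench_pin: Forked dark wooden bench pin, 215 x 100 x 18 mm, on the far part of the bench; to be left alone.
- steel_block: Square steel bench block, 75 x 75 x 20 mm, on the far part of the bench; to be left alone.

How it is judged:
By the outcome, as a careful person would: the job done as asked, in the order asked, and still so for the second after the job is handed in, with the robot touching nothing.
Of board0, board1, board2 only 2 to 3 are there at a start; the rules pass over those that are not, and their reading is None.
Of stone0, stone1, stone2, stone3, stone4, stone5 only 4 to 6 are there at a start; the rules pass over those that are not, and their reading is None.
At some moment in a run one of board0, board1, board2 may be knocked a few centimetres aside while the robot is not near it.
It also fails if it takes over 192 s, if anything falls off the work surface, if the arm or the gripper's body presses on something with over 40 N, if the wrist force passes 120 N, or if a joint passes its speed limit or range.

## Working session

There is one attempt and no reset: what is moved stays moved. The work goes in short steps, Python scripts to look and compute and a tool call to move; the robot and the scene stay as the last step left them, time stands still between calls to the robot, and variables do not carry over. Pictures are saved under pics/ and viewed, at most 14 in all, crops included, and the job is handed in when it is done.

Besides the shell and the picture viewer there is one more tool, called as a command line: name --argument value ..., lists and objects as JSON in quotes. arm_command: Moves the arm, as the interface text tells. Its arguments: {"type":"object","properties":{"rows":{"type":"array","items":{"type":"object","properties":{"dp":{"type":"array","items":{"type":"number"}},"angular":{"type":"array","items":{"type":"number"}},"claw":{"type":"number"}}}},"squeeze":{"type":"number"}},"required":["rows"]}

```bash
ls; mkdir -p pics; cat > h.py <<'E'
from plant import robot
import numpy as np, cv2
from scipy.spatial.transform import Rotation as R
def w(p,xyz):
    T=np.linalg.inv(np.array(p["world_to_cam"])); return (T@np.r_[xyz,1])[:3]
def plane(p,uv,z):
    K=np.array(p["camera_matrix"]);T=np.linalg.inv(np.array(p["world_to_cam"]))
    d=T[:3,:3]@np.linalg.inv(K)@np.r_[uv,1];o=T[:3,3]
    return o+d*(z-o[2])/d[2]
def spots(p,names,mn=0.2):
    for n in names:
        for d in robot.spot_point(p,n)[:4]:
            if d["confidence"]>mn: print(n,round(d["confidence"],2),w(p,d["xyz"]).round(0))
def rect(p,name,z,mn=.3):
    for d in robot.cut_out(p,name)[:4]:
        if d["confidence"]<mn: continue
        v,u=np.nonzero(d["pixels"]); 
        if len(u)<20: continue
        hull=cv2.convexHull(np.c_[u,v].astype(np.int32))[:,0]
        P=np.array([plane(p,q,z)[:2] for q in hull],np.float32)
        r=cv2.minAreaRect(P); print(name,round(d["confidence"],2),"rect",np.round(r[0],1),np.round(r[1],1),round(r[2],1),"px",len(u))
def st():
    s=robot.read_state();print(round(s["t"],2),np.round(s["ee_pos"],1),R.from_quat(s["ee_rot"]).as_matrix().round(3).tolist(),np.round(s["wrist_force"],1),s["width"],s["finger_force"])
E
python3 - <<'E'
from h import *
for c in("top","scene"):
    p=robot.get_image(c);cv2.imwrite(f"pics/{c}0.png",p["color"]);print(c)
    spots(p,["mouth","lid","pan","lip","home0","home1","home2","board0","stone0","rack","barrel","pliers","bench_pin","steel_block"])
    rect(p,"board0",12);rect(p,"pan",38)
st()
E
```

```text
pics
top
lid 0.97 [ 583. -104.   98.]
pan 0.95 [ 472. -331.   -6.]
pan 0.31 [463.  71.   0.]
lip 0.86 [ 539. -286.   38.]
lip 0.27 [586. 215.   1.]
home0 0.88 [605. 129.   1.]
home0 0.7 [600. 293.  -1.]
home0 0.6 [604. 213.   2.]
home1 0.88 [605. 129.   1.]
home1 0.7 [600. 293.  -1.]
home1 0.6 [604. 213.   2.]
home2 0.88 [605. 129.   1.]
home2 0.7 [600. 293.  -1.]
home2 0.6 [604. 213.   2.]
board0 0.85 [461.  72.  -1.]
board0 0.8 [450. 217.   4.]
board0 0.61 [443. 314.   0.]
stone0 0.5 [ 459. -314.    6.]
stone0 0.49 [ 457. -354.    1.]
stone0 0.48 [ 473. -341.    1.]
stone0 0.47 [ 495. -331.    6.]
rack 0.95 [585. 211.   1.]
barrel 0.7 [762. -21.   0.]
pliers 0.83 [761. -22.  -0.]
bench_pin 0.9 [ 706. -339.    1.]
steel_block 0.64 [745. 216.   2.]
steel_block 0.37 [ 453. -356.    3.]
board0 0.83 rect [441.9 315.1] [89.9 52.1] 6.5 px 1114
board0 0.8 rect [462.6  73.5] [50.8 90.6] 83.6 px 1141
board0 0.72 rect [447.2 214.5] [90.1 51.6] 6.0 px 1143
pan 0.71 rect [463.   69.4] [53.6 87.9] 85.0 px 1170
pan 0.65 rect [ 484.3 -315.5] [122.  73.] 29.7 px 1675
scene
mouth 0.27 [ 585. -107.  
[... 644 characters left out ...]

stone0 0.64 [ 436. -330.    1.]
stone0 0.61 [ 460. -320.    6.]
stone0 0.55 [ 478. -340.    4.]
stone0 0.53 [ 483. -306.    4.]
rack 0.7 [584. 213.   0.]
barrel 0.9 [ 583. -107.    0.]
pliers 0.94 [762. -24.   1.]
bench_pin 0.9 [ 705. -341.    2.]
steel_block 0.96 [746. 217.   0.]
steel_block 0.67 [ 581. -110.   98.]
steel_block 0.67 [437. 317.  -1.]
board0 0.94 rect [447.6 210.5] [93.8 59.9] 7.0 px 775
board0 0.89 rect [443.1 312.1] [93.2 59.2] 6.3 px 688
board0 0.6 rect [463.4  69.1] [54.  96.6] 83.8 px 884
pan 0.74 rect [ 487.7 -321.9] [129.4  72.1] 30.0 px 1828
1.7 [ 193.5 -594.3  260.8] [[0.951, 0.31, 0.0], [0.31, -0.951, -0.0], [-0.0, 0.0, -1.0]] [ 0.3 -0.4 -0.4] 88.53097717351238 0.0
```

View pics/top0.png

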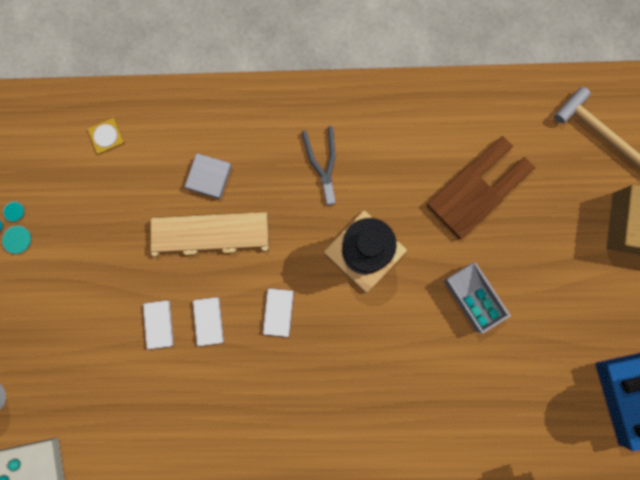

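View pics/scene0.png

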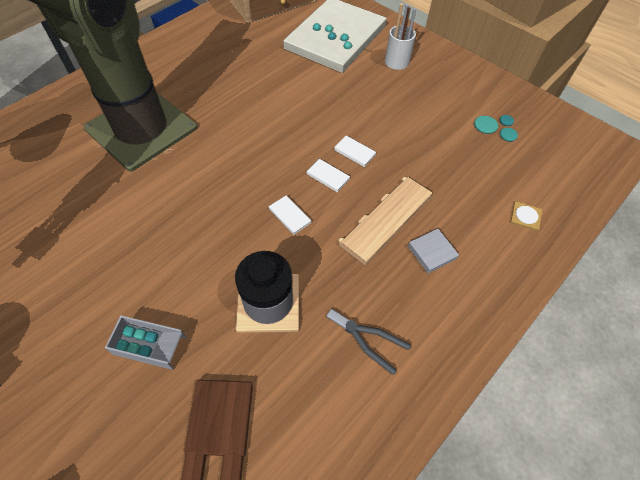

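Top view: rack (210,233), lidded barrel (368,247), pan with six stones (478,298), and boards at (158,325), (208,322) and (279,313). The scene view agrees. One refinement of the lid, pan and rack, then I move.

```bash
python3 - <<'E'
from h import *
for c in("top","scene"):
    p=robot.get_image(c)
    for d in robot.cut_out(p,"lid")[:1]:
        v,u=np.nonzero(d["pixels"]);print(c,d["confidence"],len(u))
        P=np.array([plane(p,q,126)[:2] for q in cv2.convexHull(np.c_[u,v].astype(np.int32))[:,0]],np.float32)
        print("lid",cv2.minEnclosingCircle(P),cv2.fitEllipse(P))
    rect(p,"rack",22)
    L=[d for d in robot.spot_point(p,"lip")][:1];
    spots(p,["pan","lip","home0","lid","barrel"],.5)
    T=np.array(p["world_to_cam"]);print("cam",np.linalg.inv(T)[:3,3].round())
p=robot.get_image("top")
spots(p,["pan","lip","home0"],.5)
E
```

```text
top 0.57 2458
lid ((581.4984741210938, -103.12093353271484), 51.416202545166016) ((581.8399047851562, -103.21673583984375), (99.14013671875, 102.304931640625), 62.436279296875)
rack 0.88 rect [622.2 210.7] [ 84.  242.5] 2.2 px 4319
pan 0.94 [ 470. -326.   -7.]
pan 0.63 [ 703. -344.   -2.]
lip 0.92 [ 538. -288.   33.]
home0 0.96 [603. 130.   0.]
home0 0.83 [599. 294.   2.]
home0 0.58 [603. 215.   1.]
lid 0.83 [ 583. -105.   99.]
cam [ 472.  -31. 1044.]
scene 0.94 2678
lid ((587.7703857421875, -108.0942611694336), 56.62620544433594) ((586.7974853515625, -109.37450408935547), (100.7703857421875, 113.675537109375), 55.076759338378906)
rack 0.71 rect [626.1 206. ] [ 82.4 251.1] 2.0 px 3390
rack 0.47 rect [ 587.  -109.6] [115.8 116.6] 44.9 px 1842
pan 0.76 [ 472. -325.    2.]
lip 0.57 [ 533. -289.   38.]
home0 0.88 [600. 289.  -1.]
home0 0.67 [601. 213.   2.]
home0 0.59 [605. 132.   2.]
lid 0.9 [ 578. -108.   98.]
barrel 0.83 [ 582. -103.    2.]
cam [ 887. -308.  822.]
pan 0.61 [ 470. -324.   -2.]
lip 0.9 [ 537. -285.   36.]
home0 0.89 [604. 213.   2.]
home0 0.68 [601. 293.  -1.]
home0 0.66 [ 582. -107.   96.]
home0 0.64 [601. 131.  -1.]
```

arm_command --rows '[{"dp": [0.0325,0.0407,0],"angular": [0,0,0],"claw": 0.088},{"dp": [0.0325,0.0407,0],"angular": [0,0,0],"claw": 0.088},{"dp": [0.0325,0.0407,0],"angular": [0,0,0],"claw": 0.088},{"dp": [0.0325,0.0407,0],"angular": [0,0,0],"claw": 0.088},{"dp": [0.0325,0.0407,0],"angular": [0,0,0],"claw": 0.088},{"dp": [0.0325,0.0407,0],"angular": [0,0,0],"claw": 0.088},{"dp": [0.0325,0.0407,0],"angular": [0,0,0],"claw": 0.088},{"dp": [0.0325,0.0407,0],"angular": [0,0,0],"claw": 0.088},{"dp": [0.0325,0.0407,0],"angular": [0,0,0],"claw": 0.088},{"dp": [0.0325,0.0407,0],"angular": [0,0,0],"claw": 0.088},{"dp": [0.0325,0.0407,0],"angular": [0,0,0],"claw": 0.088},{"dp": [0.0325,0.0407,0],"angular": [0,0,0],"claw": 0.088}]'

```text
t: 4.3
ee_pos: [584.6, -104.5, 260.9]
ee_rot: [0.988, 0.157, 0.0, 0.0]
wrist_force: [0.5, -0.2, -0.2]
width: 87.9
finger_force: 0.0
```

arm_command --rows '[{"dp": [-0.002,-0.0005,0],"angular": [0,0,-10.5],"claw": 0.088},{"dp": [0,0,-0.01],"angular": [0,0,-10.5],"claw": 0.088},{"dp": [0,0,-0.01],"angular": [0,0,-10.5],"claw": 0.088},{"dp": [0,0,-0.01],"angular": [0,0,-10.5],"claw": 0.088}]'

```text
t: 4.8
ee_pos: [581.7, -106.2, 230.5]
ee_rot: [0.978, -0.21, 0.0, -0.0]
wrist_force: [0.1, 0.6, -0.1]
width: 88.3
finger_force: 0.0
```

```bash
python3 -c "
from h import *
st();print(np.round(robot.read_state()['joint_positions'],2))"
```

```text
4.8 [ 581.7 -106.2  230.5] [[0.911, -0.411, 0.0], [-0.411, -0.911, -0.0], [0.0, -0.0, -1.0]] [ 0.1  0.6 -0.1] 88.26106447421391 0.0
[ 0.05  0.68  0.09  1.71 -0.08  0.75 -1.82]
```

arm_command --rows '[{"dp": [0,0.001,-0.02],"angular": [0,0,-10.5],"claw": 0.088},{"dp": [0,0,-0.02],"angular": [0,0,-10.5],"claw": 0.088},{"dp": [0,0,-0.02],"angular": [0,0,-10.5],"claw": 0.088},{"dp": [0,0,-0.0185],"angular": [0,0,-10.5],"claw": 0.088},{"dp": [0,0,0],"angular": [0,0,0],"claw": 0.04},{"dp": [0,0,0],"angular": [0,0,0],"claw": 0.04},{"dp": [0,0,0],"angular": [0,0,0],"claw": 0.04},{"dp": [0,0,0],"angular": [0,0,0],"claw": 0.04}]' --squeeze 20

```text
t: 5.8
ee_pos: [581.9, -105.5, 152.9]
ee_rot: [0.839, -0.544, 0.0, -0.0]
wrist_force: [-0.7, 0.2, -0.1]
width: 50.3
finger_force: 0.2
```

arm_command --rows '[{"dp": [0,0,0],"angular": [0,0,0],"claw": 0.04},{"dp": [0,0,0],"angular": [0,0,0],"claw": 0.04},{"dp": [0,0,0.0004],"angular": [0,0,10],"claw": 0.04},{"dp": [0,0,0.0004],"angular": [0,0,10],"claw": 0.04},{"dp": [0,0,0.0004],"angular": [0,0,10],"claw": 0.04},{"dp": [0,0,0.0004],"angular": [0,0,10],"claw": 0.04}]'

```text
t: 6.55
ee_pos: [582.0, -105.5, 154.1]
ee_rot: [0.975, -0.222, 0.001, -0.0]
wrist_force: [-0.5, 0.8, 1.8]
width: 49.7
finger_force: 20.0
```

arm_command --rows '[{"dp": [0,0,0.0004],"angular": [0,0,10],"claw": 0.04},{"dp": [0,0,0.0004],"angular": [0,0,10],"claw": 0.04},{"dp": [0,0,0.0004],"angular": [0,0,10],"claw": 0.04},{"dp": [0,0,0.0004],"angular": [0,0,10],"claw": 0.04},{"dp": [0,0,0.0004],"angular": [0,0,10],"claw": 0.04},{"dp": [0,0,0.0004],"angular": [0,0,10],"claw": 0.04},{"dp": [0,0,0.0004],"angular": [0,0,10],"claw": 0.04},{"dp": [0,0,0.0004],"angular": [0,0,10],"claw": 0.04},{"dp": [0,0,0.0004],"angular": [0,0,10],"claw": 0.04},{"dp": [0,0,0.0004],"angular": [0,0,10],"claw": 0.04},{"dp": [0,0,0.0004],"angular": [0,0,10],"claw": 0.04},{"dp": [0,0,0.0004],"angular": [0,0,10],"claw": 0.04}]'

```text
t: 8.05
ee_pos: [581.7, -105.4, 158.8]
ee_rot: [0.68, 0.733, 0.0, 0.0]
wrist_force: [0.2, -0.3, 1.5]
width: 49.6
finger_force: 20.0
```

arm_command --rows '[{"dp": [0,0,0.0004],"angular": [0,0,10],"claw": 0.04},{"dp": [0,0,0.0004],"angular": [0,0,10],"claw": 0.04},{"dp": [0,0,0.0004],"angular": [0,0,10],"claw": 0.04},{"dp": [0,0,0.0004],"angular": [0,0,10],"claw": 0.04},{"dp": [0,0,0.0004],"angular": [0,0,10],"claw": 0.04},{"dp": [0,0,0.0004],"angular": [0,0,10],"claw": 0.04},{"dp": [0,0,0.0004],"angular": [0,0,10],"claw": 0.04},{"dp": [0,0,0.0004],"angular": [0,0,10],"claw": 0.04},{"dp": [0,0,0.0004],"angular": [0,0,10],"claw": 0.04},{"dp": [0,0,0.0004],"angular": [0,0,10],"claw": 0.04},{"dp": [0,0,0.0004],"angular": [0,0,10],"claw": 0.04}]'

```text
t: 9.43
ee_pos: [581.6, -105.8, 163.1]
ee_rot: [-0.211, 0.978, -0.0, -0.0]
wrist_force: [-0.2, -0.3, 0.5]
width: 49.7
finger_force: 20.0
```

```bash
python3 -c "
from h import *
st();print(np.round(robot.read_state()['joint_positions'],2),robot.read_state()['moment'])"
```

```text
9.43 [ 581.6 -105.8  163.1] [[-0.911, -0.412, -0.0], [-0.412, 0.911, -0.0], [0.0, -0.0, -1.0]] [-0.2 -0.3  0.5] 49.73541975440986 19.996136985719204
[ 0.62  0.96 -0.99  1.74  0.95  1.01  1.25] [ 0.01573007 -0.13169309 -0.07940813]
```

arm_command --rows '[{"dp": [0,0,0.0004],"angular": [0,0,10],"claw": 0.04},{"dp": [0,0,0.0004],"angular": [0,0,10],"claw": 0.04},{"dp": [0,0,0.0004],"angular": [0,0,10],"claw": 0.04},{"dp": [0,0,0.0004],"angular": [0,0,10],"claw": 0.04}]'

```text
t: 9.93
ee_pos: [581.6, -105.8, 164.6]
ee_rot: [-0.532, 0.847, -0.0, -0.0]
wrist_force: [1.1, -0.7, 1.4]
width: 49.4
finger_force: 20.0
```

```bash
python3 -c "
from h import *
st();print(np.round(robot.read_state()['joint_positions'],2),robot.read_state()['moment'])"
```

```text
9.93 [ 581.6 -105.8  164.6] [[-0.434, -0.901, -0.0], [-0.901, 0.434, -0.0], [0.0, -0.0, -1.0]] [ 1.1 -0.7  1.4] 49.424302929274404 19.996240166947246
[ 0.67  1.02 -1.13  1.73  1.03  1.11  1.89] [ 0.05403628 -0.02051975 -0.05298224]
```

arm_command --rows '[{"dp": [0,0,0.0004],"angular": [0,0,10],"claw": 0.04},{"dp": [0,0,0.0004],"angular": [0,0,10],"claw": 0.04},{"dp": [0,0,0.0004],"angular": [0,0,10],"claw": 0.04},{"dp": [0,0,0.0004],"angular": [0,0,10],"claw": 0.04},{"dp": [0,0,0.001],"angular": [0,0,0],"claw": 0.04},{"dp": [0,0,0.001],"angular": [0,0,0],"claw": 0.04}]'

```text
t: 10.68
ee_pos: [581.1, -105.7, 167.6]
ee_rot: [0.787, -0.617, -0.0, 0.001]
wrist_force: [-0.5, 0.2, -2.5]
width: 49.7
finger_force: 20.0
```

```bash
python3 -c "
from h import *
st();print(np.round(robot.read_state()['joint_positions'],2),robot.read_state()['moment'])"
```

```text
10.68 [ 581.1 -105.7  167.6] [[0.24, -0.971, -0.001], [-0.971, -0.24, -0.001], [0.0, 0.002, -1.0]] [-0.5  0.2 -2.5] 49.700890769154 19.999918397516012
[ 0.7   1.07 -1.25  1.73  1.1   1.21  2.53] [ 0.10917995 -0.02366302 -0.00181467]
```

arm_command --rows '[{"dp": [0,0,0.004],"angular": [0,0,0],"claw": 0.04},{"dp": [0,0,0.016],"angular": [0,0,0],"claw": 0.04},{"dp": [0,0,0.02],"angular": [0,0,0],"claw": 0.04},{"dp": [0,0,0.015],"angular": [0,0,0],"claw": 0.04},{"dp": [-0.02,-0.003,0],"angular": [0,0,-10],"claw": 0.04},{"dp": [-0.02,-0.003,0],"angular": [0,0,-10],"claw": 0.04},{"dp": [-0.02,-0.003,0],"angular": [0,0,-10],"claw": 0.04},{"dp": [-0.02,-0.003,0],"angular": [0,0,-10],"claw": 0.04},{"dp": [-0.02,-0.003,0],"angular": [0,0,-10],"claw": 0.04},{"dp": [-0.02,-0.003,0],"angular": [0,0,-10],"claw": 0.04},{"dp": [-0.02,-0.003,0],"angular": [0,0,-10],"claw": 0.04},{"dp": [-0.016,-0.003,0],"angular": [0,0,-10],"claw": 0.04}]'

```text
t: 12.18
ee_pos: [425.1, -129.3, 224.2]
ee_rot: [-0.206, 0.979, -0.0, 0.0]
wrist_force: [0.6, -0.6, -0.9]
width: 49.8
finger_force: 20.0
```

```bash
python3 - <<'E'
from h import *
st();print(np.round(robot.read_state()['joint_positions'],2))
p=robot.get_image("scene");cv2.imwrite("pics/s1.png",p["color"]);spots(p,["lid"])
E
```

```text
12.18 [ 425.1 -129.3  224.2] [[-0.915, -0.402, 0.001], [-0.402, 0.915, -0.001], [-0.001, -0.001, -1.0]] [ 0.6 -0.6 -0.9] 49.7743316647536 19.993370147421956
[ 0.84  0.73 -1.09  2.11  0.89  0.87  1.2 ]
lid 0.85 [ 427. -134.  169.]
lid 0.29 [606. 131.   1.]
```

View pics/s1.png

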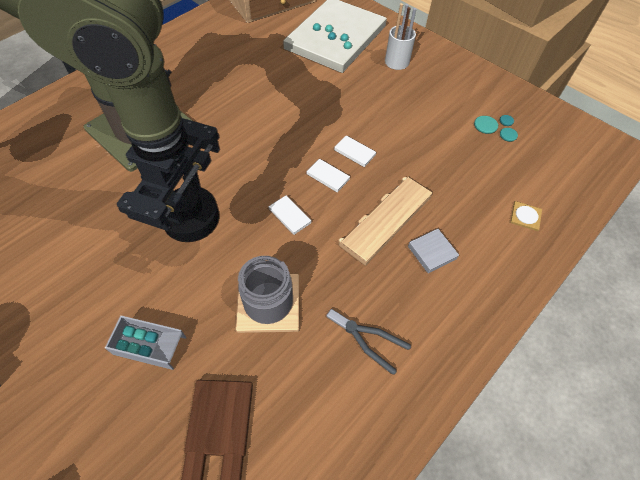

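The lid hangs in the gripper at (190,215) and the barrel is open at (266,275). I'll lower it to the bench.

arm_command --rows '[{"dp": [0,0,-0.03],"angular": [0,0,0],"claw": 0.04},{"dp": [0,0,-0.04],"angular": [0,0,0],"claw": 0.04},{"dp": [0,0,-0.04],"angular": [0,0,0],"claw": 0.04},{"dp": [0,0,-0.03],"angular": [0,0,0],"claw": 0.04},{"dp": [0,0,-0.015],"angular": [0,0,0],"claw": 0.04},{"dp": [0,0,-0.006],"angular": [0,0,0],"claw": 0.04},{"dp": [0,0,-0.003],"angular": [0,0,0],"claw": 0.04},{"dp": [0,0,0],"angular": [0,0,0],"claw": 0.04}]'

```text
t: 13.28
ee_pos: [426.2, -129.4, 59.7]
ee_rot: [-0.208, 0.978, -0.0, 0.001]
wrist_force: [0.1, 0.2, -1.7]
width: 49.5
finger_force: 20.0
```

arm_command --rows '[{"dp": [0,0,-0.001],"angular": [0,0,0],"claw": 0.04},{"dp": [0,0,-0.001],"angular": [0,0,0],"claw": 0.04},{"dp": [0,0,-0.001],"angular": [0,0,0],"claw": 0.04},{"dp": [0,0,-0.001],"angular": [0,0,0],"claw": 0.04}]'

```text
t: 13.78
ee_pos: [425.7, -129.5, 56.7]
ee_rot: [-0.209, 0.978, -0.001, 0.001]
wrist_force: [-4.4, -2.9, 26.0]
width: 49.6
finger_force: 20.0
```

arm_command --rows '[{"dp": [0,0,0],"angular": [0,0,0],"claw": 0.088},{"dp": [0,0,0.001],"angular": [0,0,0],"claw": 0.088},{"dp": [0,0,0],"angular": [0,0,0],"claw": 0.088},{"dp": [0,0,0],"angular": [0,0,0],"claw": 0.088},{"dp": [0,0,0.03],"angular": [0,0,0],"claw": 0.088},{"dp": [0,0,0.04],"angular": [0,0,0],"claw": 0.088},{"dp": [0.005,-0.019,0.02],"angular": [0,0,-10],"claw": 0.088},{"dp": [0.005,-0.019,0],"angular": [0,0,-10],"claw": 0.088},{"dp": [0.005,-0.019,0],"angular": [0,0,-10],"claw": 0.088},{"dp": [0.005,-0.019,0],"angular": [0,0,-10],"claw": 0.088},{"dp": [0.005,-0.019,0],"angular": [0,0,-10],"claw": 0.088},{"dp": [0.005,-0.019,0],"angular": [0,0,-10],"claw": 0.088}]'

```text
t: 15.28
ee_pos: [455.4, -243.9, 146.1]
ee_rot: [0.311, 0.95, 0.0, -0.0]
wrist_force: [-0.4, 0.1, 0.8]
width: 87.9
finger_force: 0.0
```

arm_command --rows '[{"dp": [0.005,-0.019,0],"angular": [0,0,-10.5],"claw": 0.088},{"dp": [0.005,-0.019,0],"angular": [0,0,-10.5],"claw": 0.088},{"dp": [0.005,-0.019,0],"angular": [0,0,-10.5],"claw": 0.088},{"dp": [0.005,-0.019,0],"angular": [0,0,-10.5],"claw": 0.088},{"dp": [0,0,0],"angular": [0,0,-10.5],"claw": 0.088},{"dp": [0,0,0],"angular": [0,0,-10.5],"claw": 0.088},{"dp": [0,0,0],"angular": [0,0,-10.5],"claw": 0.088},{"dp": [0,0,0],"angular": [0,0,-10.5],"claw": 0.088},{"dp": [0,0,0],"angular": [0,0,-10.5],"claw": 0.088},{"dp": [0,0,0],"angular": [0,0,-10.5],"claw": 0.088},{"dp": [0,0,0],"angular": [0,0,-9],"claw": 0.088}]'

```text
t: 16.65
ee_pos: [475.4, -319.0, 146.0]
ee_rot: [0.966, 0.257, -0.0, -0.0]
wrist_force: [-0.4, 0.5, 0.6]
width: 87.9
finger_force: 0.0
```

```bash
python3 - <<'E'
from h import *
st();print(np.round(robot.read_state()['joint_positions'],2))
for c in("scene","top"):
    p=robot.get_image(c);spots(p,["lid","pan","lip","mouth","barrel"],.4);rect(p,"pan",38);rect(p,"lid",29)
E
```

```text
16.65 [ 475.4 -319.   146. ] [[0.868, 0.496, -0.0], [0.496, -0.868, 0.0], [-0.0, -0.001, -1.0]] [-0.4  0.5  0.6] 87.87838053519575 0.0
[ 0.64  0.79 -0.22  1.82  0.3   0.57 -0.82]
lid 0.65 [ 425. -132.    2.]
pan 0.86 [ 475. -327.    1.]
lip 0.58 [ 540. -290.   37.]
mouth 0.69 [ 585. -108.  121.]
mouth 0.52 [446. 216.   3.]
barrel 0.95 [ 584. -105.    4.]
barrel 0.64 [462.  68.   6.]
pan 0.68 rect [ 489.6 -320.7] [130.1  71.5] 30.3 px 1671
lid 0.58 rect [ 434.  -132.5] [ 96.2 113.1] 74.4 px 1897
lid 0.9 [ 430. -130.    4.]
pan 0.85 [ 470. -327.   -7.]
lip 0.69 [ 539. -287.   36.]
lip 0.62 [ 496. -334.    6.]
mouth 0.87 [ 585. -100.  120.]
mouth 0.64 [747. 218.   0.]
barrel 0.79 [ 585. -105.   -2.]
barrel 0.71 [ 426. -132.    1.]
barrel 0.66 [764. -23.  -1.]
lid 0.86 rect [ 429.  -127.7] [95.4 96.3] 88.5 px 2013
```

arm_command --rows '[{"dp": [0.001,-0.004,-0.03],"angular": [0,0,0],"claw": 0.088},{"dp": [0,0,-0.03],"angular": [0,0,0],"claw": 0.088},{"dp": [0,0,-0.025],"angular": [0,0,0],"claw": 0.088},{"dp": [0,0,-0.02],"angular": [0,0,0],"claw": 0.088},{"dp": [0,0,-0.013],"angular": [0,0,0],"claw": 0.088},{"dp": [0,0,0],"angular": [0,0,0],"claw": 0.05},{"dp": [0,0,0],"angular": [0,0,0],"claw": 0.05},{"dp": [0,0,0],"angular": [0,0,0],"claw": 0.05},{"dp": [0,0,0],"angular": [0,0,0],"claw": 0.05}]' --squeeze 40

```text
t: 18.58
ee_pos: [477.1, -323.7, 29.0]
ee_rot: [0.966, 0.259, 0.001, 0.001]
wrist_force: [0.7, 0.6, 2.7]
width: 63.6
finger_force: 40.0
```

arm_command --rows '[{"dp": [0,0,0],"angular": [0,0,0],"claw": 0.05},{"dp": [0,0,0.005],"angular": [0,0,0],"claw": 0.05},{"dp": [0,0,0.015],"angular": [0,0,0],"claw": 0.05},{"dp": [0,0,0.02],"angular": [0,0,0],"claw": 0.05},{"dp": [0,0,0],"angular": [0,0,0],"claw": 0.05}]'

```text
t: 19.2
ee_pos: [477.4, -324.0, 69.9]
ee_rot: [0.966, 0.259, 0.001, 0.001]
wrist_force: [1.2, 0.3, -3.2]
width: 63.5
finger_force: 40.0
```

```bash
python3 - <<'E'
from h import *
st()
p=robot.get_image("scene");cv2.imwrite("pics/s2.png",p["color"]);spots(p,["lip","pan"])
E
```

```text
19.2 [ 477.4 -324.    69.9] [[0.866, 0.5, 0.003], [0.5, -0.866, -0.001], [0.002, 0.003, -1.0]] [ 1.2  0.3 -3.2] 63.516862972055876 39.994818633422256
lip 0.88 [ 537. -289.   82.]
pan 0.68 [ 476. -330.   43.]
pan 0.34 [ 479. -342.   45.]
```

View pics/s2.png

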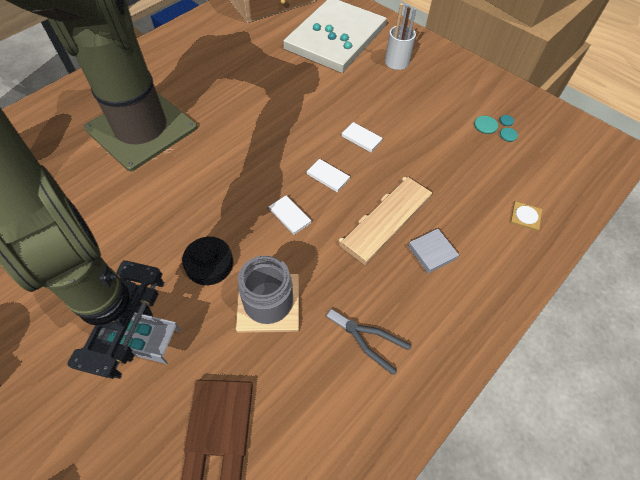

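The pan is lifted with its stones at (130,335), the lid lies flat at (208,260), and one board has already been knocked to (361,137). Next I take the pan to the far side of the barrel.

arm_command --rows '[{"dp": [0,0,0.015],"angular": [0,0,0],"claw": 0.05},{"dp": [0,0,0.025],"angular": [0,0,0],"claw": 0.05},{"dp": [0,0,0.03],"angular": [0,0,0],"claw": 0.05},{"dp": [0.006,0,0.03],"angular": [0,0,5],"claw": 0.05},{"dp": [0.012,0.005,0.03],"angular": [0,0,9],"claw": 0.05},{"dp": [0.015,0.01,0.01],"angular": [0,0,9],"claw": 0.05},{"dp": [0.015,0.015,0],"angular": [0,0,9],"claw": 0.05},{"dp": [0.015,0.015,0],"angular": [0,0,9],"claw": 0.05},{"dp": [0.015,0.015,0],"angular": [0,0,9],"claw": 0.05},{"dp": [0.015,0.015,0],"angular": [0,0,9],"claw": 0.05},{"dp": [0.015,0.015,0],"angular": [0,0,9],"claw": 0.05},{"dp": [0.015,0.015,0],"angular": [0,0,9],"claw": 0.05}]'

```text
t: 20.85
ee_pos: [599.4, -218.2, 208.5]
ee_rot: [0.593, 0.806, -0.001, -0.0]
wrist_force: [-0.8, 0.3, -2.6]
width: 63.2
finger_force: 40.0
```

arm_command --rows '[{"dp": [0.015,0.015,0],"angular": [0,0,9],"claw": 0.05},{"dp": [0.015,0.015,0],"angular": [0,0,9],"claw": 0.05},{"dp": [0.012,0.015,0],"angular": [0,0,9],"claw": 0.05},{"dp": [0.01,0.015,0],"angular": [0,0,9],"claw": 0.05},{"dp": [0.008,0.015,0],"angular": [0,0,9],"claw": 0.05},{"dp": [0,0.015,0],"angular": [0,0,9],"claw": 0.05},{"dp": [0,0.01,0],"angular": [0,0,9],"claw": 0.05}]'

```text
t: 21.72
ee_pos: [659.1, -117.9, 208.4]
ee_rot: [0.084, 0.996, -0.0, -0.001]
wrist_force: [0.1, 0.2, -1.8]
width: 63.7
finger_force: 40.0
```

```bash
python3 - <<'E'
from h import *
st();print(np.round(robot.read_state()['joint_positions'],2))
for c in("scene","top"):
    p=robot.get_image(c);spots(p,["lip","pan"],.4)
E
```

```text
21.73 [ 659.1 -117.9  208.4] [[-0.986, 0.167, -0.001], [0.167, 0.986, -0.001], [0.001, -0.001, -1.0]] [ 0.1  0.2 -1.8] 63.6819043959389 39.99093669466674
[ 0.53  0.94 -0.89  1.45  0.77  1.12  0.91]
pan 0.87 [ 668. -118.  178.]
pan 0.74 [ 426. -133.    1.]
pan 0.59 [ 671. -133.  184.]
lip 0.94 [ 596. -102.  212.]
pan 0.86 [ 667. -116.  176.]
```

arm_command --rows '[{"dp": [-0.001,0,-0.002],"angular": [-1.67,-9.86,0],"claw": 0.05},{"dp": [-0.0025,0.0005,-0.002],"angular": [-1.67,-9.86,0],"claw": 0.05},{"dp": [-0.004,0.0005,-0.002],"angular": [-1.67,-9.86,0],"claw": 0.05},{"dp": [-0.005,0.001,-0.002],"angular": [-1.67,-9.86,0],"claw": 0.05},{"dp": [0,0,0],"angular": [0,0,0],"claw": 0.05}]'

```text
t: 22.65
ee_pos: [657.3, -135.0, 200.8]
ee_rot: [0.094, 0.962, -0.049, 0.252]
wrist_force: [-0.0, -0.2, -2.5]
width: 63.7
finger_force: 40.0
```

```bash
python3 - <<'E'
from h import *
st();print(np.round(robot.read_state()['joint_positions'],2))
for c in("scene","top"):
    p=robot.get_image(c);spots(p,["lip","mouth"],.4)
    cv2.imwrite(f"pics/{c}3.png",p["color"])
E
```

```text
22.65 [ 657.3 -135.   200.8] [[-0.856, 0.206, 0.475], [0.156, 0.977, -0.142], [-0.493, -0.048, -0.869]] [-0.  -0.2 -2.5] 63.7314792508523 39.9952860083431
[ 0.46  0.77 -0.62  1.96  1.68  0.52 -0.06]
lip 0.77 [ 597. -123.  175.]
lip 0.72 [603. 130.   5.]
mouth 0.85 [ 583. -106.  122.]
lip 0.51 [426. 360.   1.]
```

View pics/scene3.png

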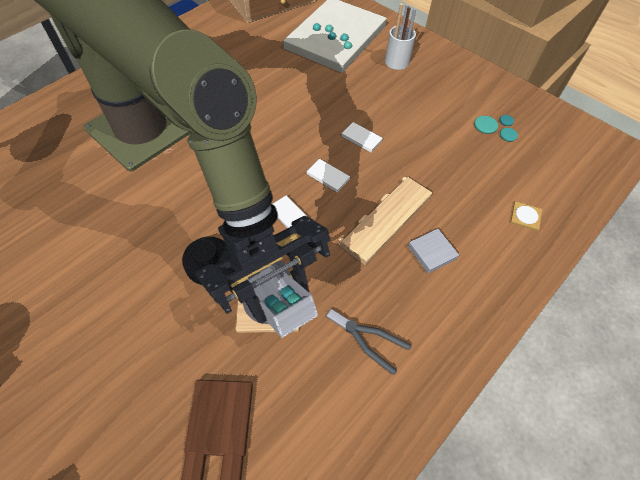

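The pan is over the barrel (285,305), its stones sliding forward inside it. The wrist is passing a near-singular pose, so I take smaller steps, corrected by a small calculator.

```bash
cat > tilt.py <<'E'
from h import *
import sys
def tgt(th,L,yaw,dx=68,dz=6):
    n=np.array([np.cos(np.radians(yaw)),np.sin(np.radians(yaw)),0])
    y=np.cross([0,0,1],n)
    R0=np.c_[n,-y,[0,0,-1]]
    Rt=R.from_rotvec(np.radians(th)*y)*R.from_matrix(R0)
    p=np.array(L)-Rt.apply([dx,0,-dz]); return p,Rt
def go(th,L,yaw,**k):
    s=robot.read_state();p,Rt=tgt(th,L,yaw,**k)
    Rc=R.from_quat(s["ee_rot"])
    x=Rc.as_matrix()[:,0];print("tilt now",np.degrees(np.arcsin(-x[2])).round(1),"lip now",(s["ee_pos"]+Rc.apply([68,0,-6])).round(0),"q",np.round(s["joint_positions"],2))
    print("->",th,"dp mm",(p-s["ee_pos"]).round(1),"rotvec",np.degrees((Rt*Rc.inv()).as_rotvec()).round(1))
E
python3 - <<'E'
from tilt import *
go(30,[592,-106,175],170);go(45,[592,-106,165],170)
E
```

```text
tilt now 29.7 lip now [ 599. -123.  173.] q [ 0.46  0.78 -0.63  1.95  1.68  0.52 -0.07]
-> 30 dp mm [-6.5 17.9  2.1] rotvec [ 2.5 -0.7  2. ]
tilt now 29.7 lip now [ 599. -123.  173.] q [ 0.46  0.78 -0.63  1.95  1.68  0.52 -0.07]
-> 45 dp mm [-15.9  19.5   7.1] rotvec [ -0.4 -15.4   2.3]
```

arm_command --rows '[{"dp": [-0.002,0.0024,0.0009],"angular": [0,-1.9,0.3],"claw": 0.05},{"dp": [-0.002,0.0024,0.0009],"angular": [0,-1.9,0.3],"claw": 0.05},{"dp": [-0.002,0.0024,0.0009],"angular": [0,-1.9,0.3],"claw": 0.05},{"dp": [-0.002,0.0024,0.0009],"angular": [0,-1.9,0.3],"claw": 0.05},{"dp": [-0.002,0.0024,0.0009],"angular": [0,-1.9,0.3],"claw": 0.05},{"dp": [-0.002,0.0024,0.0009],"angular": [0,-1.9,0.3],"claw": 0.05},{"dp": [-0.002,0.0024,0.0009],"angular": [0,-1.9,0.3],"claw": 0.05},{"dp": [-0.002,0.0024,0.0009],"angular": [0,-1.9,0.3],"claw": 0.05}]'

```text
t: 23.95
ee_pos: [643.0, -115.7, 208.6]
ee_rot: [0.081, 0.921, -0.031, 0.379]
wrist_force: [-1.1, -0.3, -3.8]
width: 63.7
finger_force: 40.0
```

```bash
python3 - <<'E'
from tilt import *
go(45,[592,-106,165],170);go(60,[592,-106,150],170)
E
```

```text
tilt now 44.7 lip now [ 591. -106.  165.] q [ 0.59  0.87 -0.87  2.21  2.34  0.86 -0.64]
-> 45 dp mm [0.5 0.6 0.2] rotvec [-0.3 -0.2 -0.1]
tilt now 44.7 lip now [ 591. -106.  165.] q [ 0.59  0.87 -0.87  2.21  2.34  0.86 -0.64]
-> 60 dp mm [-12.4   2.9  -2.7] rotvec [ -2.9 -15.   -0.1]
```

arm_command --rows '[{"dp": [-0.0021,0.0005,-0.0025],"angular": [-0.5,-2.5,0],"claw": 0.05},{"dp": [-0.0021,0.0005,-0.0025],"angular": [-0.5,-2.5,0],"claw": 0.05},{"dp": [-0.0021,0.0005,-0.0025],"angular": [-0.5,-2.5,0],"claw": 0.05},{"dp": [-0.0021,0.0005,-0.0025],"angular": [-0.5,-2.5,0],"claw": 0.05},{"dp": [-0.0021,0.0005,-0.0025],"angular": [-0.5,-2.5,0],"claw": 0.05},{"dp": [-0.0021,0.0005,-0.0025],"angular": [-0.5,-2.5,0],"claw": 0.05},{"dp": [0,0,0],"angular": [0,0,0],"claw": 0.05}]'

```text
t: 24.82
ee_pos: [629.9, -112.6, 192.0]
ee_rot: [0.074, 0.864, -0.044, 0.496]
wrist_force: [0.7, -0.2, -2.3]
width: 63.8
finger_force: 40.0
```

```bash
python3 - <<'E'
from tilt import *
st();go(70,[594,-106,130],170);go(85,[594,-106,130],170)
p=robot.get_image("scene");spots(p,["lip","mouth","stone0"]);cv2.imwrite("pics/s4.png",p["color"][160:400,120:440].repeat(2,0).repeat(2,1))
E
```

```text
24.82 [ 629.9 -112.6  192. ] [[-0.497, 0.171, 0.851], [0.083, 0.985, -0.15], [-0.864, -0.003, -0.503]] [ 0.7 -0.2 -2.3] 63.83669204661897 39.994763005524874
tilt now 59.8 lip now [ 591. -106.  136.] q [ 0.57  1.08 -0.89  2.41  2.69  1.4  -0.84]
-> 70 dp mm [-7.5  1.6 -0.1] rotvec [ -1.6 -10.1  -0.1]
tilt now 59.8 lip now [ 591. -106.  136.] q [ 0.57  1.08 -0.89  2.41  2.69  1.4  -0.84]
-> 85 dp mm [-24.2   4.5   5.2] rotvec [ -4.2 -24.9  -0.1]
lip 0.82 [ 592. -106.  138.]
lip 0.57 [602. 292.   1.]
mouth 0.58 [ 585. -109.  122.]
```

View pics/s4.png

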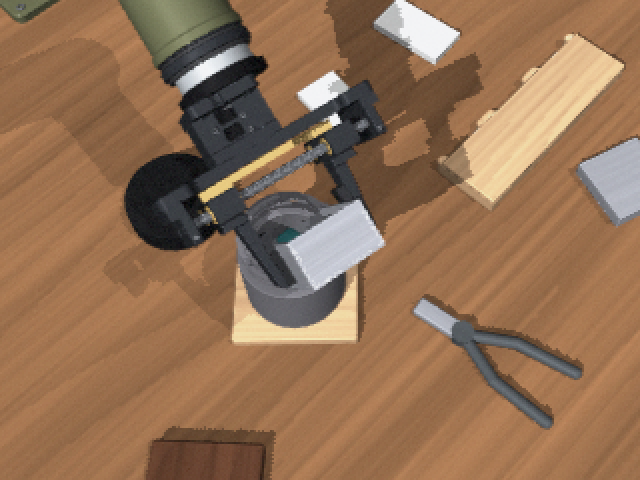

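The lip is over the mouth, crop (290,225), and a stone shows at it. I'll pour on.

arm_command --rows '[{"dp": [-0.0022,0.0005,0],"angular": [-0.53,-3.1,0],"claw": 0.05},{"dp": [-0.0022,0.0005,0],"angular": [-0.53,-3.1,0],"claw": 0.05},{"dp": [-0.0025,0.0005,0],"angular": [-0.53,-3.1,0],"claw": 0.05},{"dp": [-0.0031,0.0005,0.0005],"angular": [-0.53,-3.1,0],"claw": 0.05},{"dp": [-0.0031,0.0006,0.001],"angular": [-0.53,-3.1,0],"claw": 0.05},{"dp": [-0.0035,0.0006,0.001],"angular": [-0.53,-3.1,0],"claw": 0.05},{"dp": [-0.0035,0.0006,0.001],"angular": [-0.53,-3.1,0],"claw": 0.05},{"dp": [-0.0035,0.0006,0.001],"angular": [-0.53,-3.1,0],"claw": 0.05},{"dp": [0,0,0],"angular": [0,0,0],"claw": 0.05},{"dp": [0,0,0],"angular": [0,0,0],"claw": 0.05}]'

```text
t: 26.28
ee_pos: [608.3, -101.8, 191.9]
ee_rot: [0.058, 0.746, -0.052, 0.661]
wrist_force: [-0.2, 0.0, -0.8]
width: 63.5
finger_force: 40.0
```

```bash
python3 - <<'E'
from tilt import *
st();go(85,[594,-106,130],170);go(95,[594,-106,130],170)
p=robot.get_image("scene");spots(p,["lip","stone0"]);cv2.imwrite("pics/s5.png",p["color"][200:350,180:380].repeat(3,0).repeat(3,1))
E
```

```text
26.27 [ 608.3 -101.8  191.9] [[-0.119, 0.156, 0.981], [0.018, 0.988, -0.155], [-0.993, -0.0, -0.12]] [-0.2  0.  -0.8] 63.52030944810064 39.99496431089938
tilt now 83.1 lip now [ 594. -100.  125.] q [ 0.59  1.51 -0.96  2.53  3.25  2.07 -0.52]
-> 85 dp mm [-2.5 -6.2  5.4] rotvec [-0.3 -1.9 -1. ]
tilt now 83.1 lip now [ 594. -100.  125.] q [ 0.59  1.51 -0.96  2.53  3.25  2.07 -0.52]
-> 95 dp mm [-14.2  -4.2   6.4] rotvec [ -1.9 -11.7  -1. ]
stone0 0.67 [ 585. -107.  120.]
stone0 0.48 [ 576. -115.   34.]
```

View pics/s5.png

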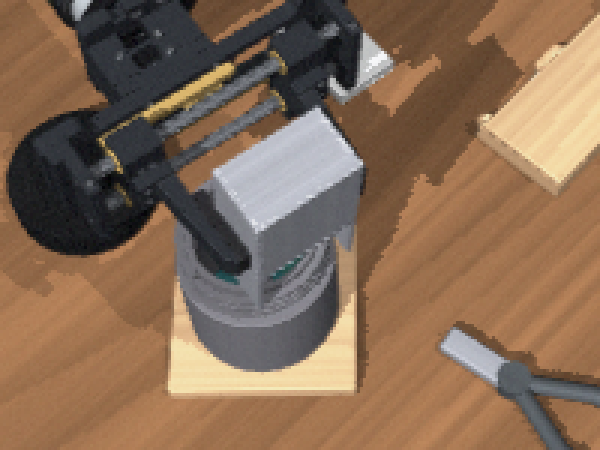

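Joint limits stop the tilt at 83°. The stones show inside the barrel in crop (285,265). I'll tilt back and look into the pan.

arm_command --rows '[{"dp": [0.0,-0.0005,0.002],"angular": [0,0,0],"claw": 0.05},{"dp": [0.002,-0.0005,0.004],"angular": [0.6,3.3,0],"claw": 0.05},{"dp": [0.0035,-0.001,0.004],"angular": [0.6,3.3,0],"claw": 0.05},{"dp": [0.0035,-0.001,0.004],"angular": [0.6,3.3,0],"claw": 0.05},{"dp": [0.0035,-0.001,0.004],"angular": [0.6,3.3,0],"claw": 0.05},{"dp": [0.003,-0.001,0.004],"angular": [0.6,3.3,0],"claw": 0.05},{"dp": [0.003,-0.001,0.004],"angular": [0.6,3.3,0],"claw": 0.05},{"dp": [0.003,-0.001,0.004],"angular": [0.6,3.3,0],"claw": 0.05},{"dp": [0.0025,-0.001,0.003],"angular": [0.6,3.3,0],"claw": 0.05},{"dp": [0.0025,-0.001,0.003],"angular": [0.6,3.3,0],"claw": 0.05},{"dp": [0.0025,-0.001,0.003],"angular": [0.6,3.3,0],"claw": 0.05},{"dp": [0.0025,-0.001,0.003],"angular": [0.6,3.3,0],"claw": 0.05}]'

```text
t: 27.92
ee_pos: [638.8, -112.3, 233.6]
ee_rot: [0.076, 0.917, -0.025, 0.391]
wrist_force: [0.1, -0.5, -1.5]
width: 63.6
finger_force: 40.0
```

```bash
python3 - <<'E'
from tilt import *
st();go(30,[594,-106,185],170);go(0,[594,-106,215],170)
p=robot.get_image("scene");spots(p,["lip","stone0","mouth"]);cv2.imwrite("pics/s6.png",p["color"][180:350,180:380].repeat(3,0).repeat(3,1))
E
```

```text
27.93 [ 638.8 -112.3  233.6] [[-0.683, 0.159, 0.713], [0.119, 0.987, -0.105], [-0.72, 0.013, -0.694]] [ 0.1 -0.5 -1.5] 63.55032920355884 39.99587522819638
tilt now 46.1 lip now [ 588. -104.  189.] q [ 0.76  1.   -1.24  2.22  2.18  1.07 -0.36]
-> 30 dp mm [ 16.2  -4.4 -19.8] rotvec [ 1.9 16.  -0.8]
tilt now 46.1 lip now [ 588. -104.  189.] q [ 0.76  1.   -1.24  2.22  2.18  1.07 -0.36]
-> 0 dp mm [ 22.2  -5.5 -24.6] rotvec [ 7.  45.6 -0.5]
lip 0.83 [589. -99. 190.]
mouth 0.64 [ 583. -110.  120.]
```

View pics/s6.png

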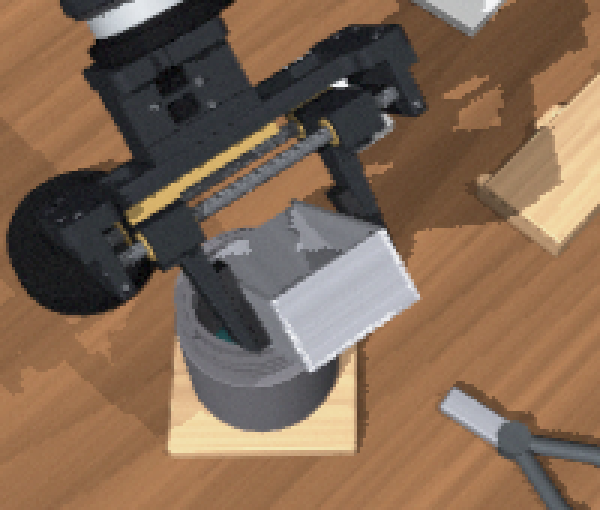

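The pan is empty and the stones are in the barrel. I'll level the pan and go back to its place.

arm_command --rows '[{"dp": [0.002,-0.01,0.003],"angular": [0.6,3,0],"claw": 0.05},{"dp": [0,-0.015,0],"angular": [0.6,3,0],"claw": 0.05},{"dp": [-0.005,-0.015,0],"angular": [0.6,3,0],"claw": 0.05},{"dp": [-0.01,-0.015,0],"angular": [0.6,3,0],"claw": 0.05},{"dp": [-0.01,-0.015,0],"angular": [0.6,3,0],"claw": 0.05},{"dp": [-0.01,-0.015,0],"angular": [0.6,3,0],"claw": 0.05},{"dp": [-0.01,-0.015,0],"angular": [0.6,4,0],"claw": 0.05},{"dp": [-0.01,-0.015,0],"angular": [0.6,4,0],"claw": 0.05},{"dp": [-0.01,-0.015,0],"angular": [0.6,4,0],"claw": 0.05},{"dp": [-0.01,-0.015,0],"angular": [0.6,4,0],"claw": 0.05},{"dp": [-0.01,-0.015,0],"angular": [0.6,4,0],"claw": 0.05},{"dp": [-0.01,-0.015,0],"angular": [0.6,4,0],"claw": 0.05}]'

```text
t: 29.62
ee_pos: [544.4, -287.7, 234.6]
ee_rot: [0.087, 0.996, 0.005, 0.028]
wrist_force: [1.4, -0.8, -1.7]
width: 63.5
finger_force: 40.0
```

```bash
cat > g.py <<'E'
from h import *
def to(x,y,z,yaw):
    s=robot.read_state();a=np.radians(yaw)
    Rt=np.c_[[np.cos(a),np.sin(a),0],[np.sin(a),-np.cos(a),0],[0,0,-1]]
    rc=R.from_quat(s["ee_rot"])
    print("dp",(np.array([x,y,z])-s["ee_pos"]).round(1),"rot",np.degrees((R.from_matrix(Rt)*rc.inv()).as_rotvec()).round(1),"q",np.round(s["joint_positions"],2))
E
python3 -c "
from g import *
st();to(476,-323,100,170);to(476,-323,100,110)"
```

```text
29.62 [ 544.4 -287.7  234.6] [[-0.983, 0.172, 0.057], [0.173, 0.985, 0.004], [-0.056, 0.014, -0.998]] [ 1.4 -0.8 -1.7] 63.45633679879019 39.995478512719274
dp [ -68.4  -35.3 -134.6] rot [-0.2  3.3 -0.1] q [ 1.    0.93 -1.16  1.64  0.93  1.14  1.01]
dp [ -68.4  -35.3 -134.6] rot [  1.5   3.1 -60. ] q [ 1.    0.93 -1.16  1.64  0.93  1.14  1.01]
```

arm_command --rows '[{"dp": [-0.015,-0.008,-0.02],"angular": [0,1.1,0],"claw": 0.05},{"dp": [-0.015,-0.008,-0.03],"angular": [0,1.1,0],"claw": 0.05},{"dp": [-0.015,-0.008,-0.03],"angular": [0,1.1,0],"claw": 0.05},{"dp": [-0.013,-0.007,-0.03],"angular": [0,0,0],"claw": 0.05},{"dp": [-0.01,-0.004,-0.03],"angular": [0,0,0],"claw": 0.05},{"dp": [0,0,-0.03],"angular": [0,0,0],"claw": 0.05},{"dp": [0,0,-0.02],"angular": [0,0,0],"claw": 0.05},{"dp": [0,0,-0.008],"angular": [0,0,0],"claw": 0.05},{"dp": [0,0,-0.003],"angular": [0,0,0],"claw": 0.05},{"dp": [0,0,0],"angular": [0,0,0],"claw": 0.05}]'

```text
t: 30.88
ee_pos: [478.9, -322.2, 35.7]
ee_rot: [0.087, 0.996, 0.003, 0.004]
wrist_force: [-0.3, 0.2, -1.7]
width: 63.8
finger_force: 40.0
```

```bash
python3 -c "
from g import *
st();to(476,-323,29,170)"
```

```text
30.88 [ 478.9 -322.2   35.7] [[-0.985, 0.174, 0.008], [0.174, 0.985, 0.005], [-0.007, 0.006, -1.0]] [-0.3  0.2 -1.7] 63.750478410840735 39.99473160132766
dp [-2.9 -0.8 -6.7] rot [-0.3  0.4  0. ] q [ 1.02  1.16 -0.96  1.82  1.24  0.91  0.84]
```

arm_command --rows '[{"dp": [0,0,-0.003],"angular": [-0.3,0.4,0],"claw": 0.05},{"dp": [0,0,-0.002],"angular": [0,0,0],"claw": 0.05},{"dp": [0,0,-0.001],"angular": [0,0,0],"claw": 0.05},{"dp": [0,0,0],"angular": [0,0,0],"claw": 0.05}]'

```text
t: 31.38
ee_pos: [478.4, -322.3, 29.2]
ee_rot: [0.088, 0.996, -0.0, -0.0]
wrist_force: [-0.4, 0.7, -1.8]
width: 63.9
finger_force: 40.0
```

arm_command --rows '[{"dp": [0,0,-0.001],"angular": [0,0,0],"claw": 0.05},{"dp": [0,0,-0.001],"angular": [0,0,0],"claw": 0.05},{"dp": [0,0,0],"angular": [0,0,0],"claw": 0.05}]'

```text
t: 31.75
ee_pos: [478.4, -322.3, 29.0]
ee_rot: [0.088, 0.996, -0.001, -0.0]
wrist_force: [-4.6, 0.3, 12.7]
width: 63.5
finger_force: 40.0
```

arm_command --rows '[{"dp": [0,0,0],"angular": [0,0,0],"claw": 0.088},{"dp": [0,0,0],"angular": [0,0,0],"claw": 0.088},{"dp": [0,0,0],"angular": [0,0,0],"claw": 0.088},{"dp": [0,0,0],"angular": [0,0,0],"claw": 0.088},{"dp": [0,0,0.03],"angular": [0,0,0],"claw": 0.088},{"dp": [0,0,0.05],"angular": [0,0,0],"claw": 0.088},{"dp": [0,0,0.06],"angular": [0,0,0],"claw": 0.088},{"dp": [0,0.03,0.03],"angular": [0,0,-10],"claw": 0.088},{"dp": [0,0.03,0],"angular": [0,0,-10],"claw": 0.088},{"dp": [0,0.03,0],"angular": [0,0,-10],"claw": 0.088},{"dp": [0,0.03,0],"angular": [0,0,-10],"claw": 0.088}]'

```text
t: 33.12
ee_pos: [478.2, -201.3, 197.2]
ee_rot: [0.426, 0.905, 0.0, -0.0]
wrist_force: [-0.4, 0.5, 0.4]
width: 88.1
finger_force: 0.0
```

```bash
python3 - <<'E'
from h import *
st();print(np.round(robot.read_state()['joint_positions'],2))
for c in("scene","top"):
    p=robot.get_image(c);spots(p,["stone0","pan"],.4);rect(p,"board0",12);rect(p,"rack",22);spots(p,["home0"],.5)
    cv2.imwrite(f"pics/{c}7.png",p["color"])
E
```

```text
33.12 [ 478.2 -201.3  197.2] [[-0.638, 0.77, -0.0], [0.77, 0.638, 0.0], [0.0, 0.0, -1.0]] [-0.4  0.5  0.4] 88.07745563499086 0.0
[ 0.86  0.81 -0.97  1.93  0.87  0.89  0.13]
stone0 0.6 [596. -78.  48.]
stone0 0.44 [ 573. -114.   34.]
pan 0.6 [ 488. -324.   -1.]
board0 0.95 rect [463.6  69.1] [54.  95.9] 83.8 px 853
board0 0.87 rect [447.2 209.8] [93.6 59.8] 5.6 px 768
board0 0.82 rect [425.1 357.5] [95.2 59.8] 6.4 px 663
home0 0.78 [600. 294.  -0.]
home0 0.73 [600. 211.   4.]
home0 0.66 [605. 131.   3.]
stone0 0.46 [ 564. -111.   50.]
stone0 0.45 [ 588. -121.   41.]
board0 0.65 rect [463.4  73.7] [54. 92.] 84.2 px 1169
board0 0.59 rect [447.2 214. ] [89.8 52. ] 5.3 px 1141
board0 0.57 rect [424.1 361.7] [90.8 55.9] 7.6 px 1221
rack 0.86 rect [622.1 211.9] [ 79.  239.8] 1.7 px 4037
rack 0.39 rect [463.2  72.4] [49.9 88.4] 83.7 px 1107
home0 0.66 [600. 295.  -1.]
home0 0.57 [606. 214.  -1.]
```

View pics/top7.png

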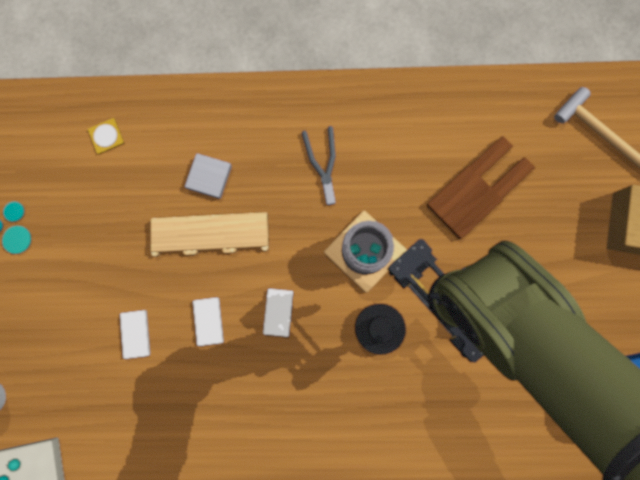

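Top view: five or six stones visible in the barrel (367,250), lid knob-up (380,328), boards at (134,334), (207,322) and (278,313), rack unchanged. Boards next.

arm_command --rows '[{"dp": [-0.004,0.022,0],"angular": [0,0,-10.5],"claw": 0.07},{"dp": [-0.004,0.022,0],"angular": [0,0,-10.5],"claw": 0.07},{"dp": [-0.004,0.022,0],"angular": [0,0,-10.5],"claw": 0.07},{"dp": [-0.004,0.022,0],"angular": [0,0,-10.5],"claw": 0.07},{"dp": [-0.004,0.022,0],"angular": [0,0,-10.5],"claw": 0.07},{"dp": [-0.004,0.022,0],"angular": [0,0,-10.5],"claw": 0.07},{"dp": [-0.004,0.022,0],"angular": [0,0,-10.5],"claw": 0.07},{"dp": [-0.004,0.022,0],"angular": [0,0,-10.5],"claw": 0.07},{"dp": [-0.004,0.022,0],"angular": [0,0,-10.5],"claw": 0.07},{"dp": [-0.004,0.022,-0.02],"angular": [0,0,-10.5],"claw": 0.07},{"dp": [-0.004,0.022,-0.03],"angular": [0,0,-10.5],"claw": 0.07},{"dp": [-0.004,0.022,-0.03],"angular": [0,0,-10.5],"claw": 0.07}]'

```text
t: 35.22
ee_pos: [430.8, 62.6, 116.5]
ee_rot: [0.999, 0.032, 0.001, -0.0]
wrist_force: [0.2, 0.2, -2.1]
width: 70.1
finger_force: 0.0
```

```bash
python3 -c "
from g import *
to(428.6,75,25,-6)
p=robot.get_image('scene');rect(p,'board0',12)"
```

```text
dp [ -2.2  12.4 -91.5] rot [-0.   0.1 -9.6] q [-0.17  0.74 -0.13  2.25  0.52  0.18 -2.28]
board0 0.85 rect [463.2  68.8] [54.7 96. ] 83.8 px 862
board0 0.75 rect [448.9 210.8] [93.6 59.2] 5.6 px 762
board0 0.58 rect [425.1 358.9] [92.4 61.2] 8.0 px 660
```

arm_command --rows '[{"dp": [-0.001,0.004,-0.015],"angular": [0,0,-3.2],"claw": 0.07},{"dp": [-0.001,0.004,-0.015],"angular": [0,0,-3.2],"claw": 0.07},{"dp": [0,0.004,-0.015],"angular": [0,0,-3.2],"claw": 0.07},{"dp": [0,0,-0.015],"angular": [0,0,0],"claw": 0.07},{"dp": [0,0,-0.015],"angular": [0,0,0],"claw": 0.07},{"dp": [0,0,0],"angular": [0,0,0],"claw": 0.07}]'

```text
t: 36.08
ee_pos: [437.9, 74.4, 49.1]
ee_rot: [0.999, -0.051, -0.007, 0.001]
wrist_force: [0.1, -0.2, -0.1]
width: 69.7
finger_force: 0.0
```

```bash
python3 -c "
from g import *
to(428.6,75,25,-6)"
```

```text
dp [ -9.3   0.6 -24.1] rot [ 0.1 -0.8 -0.2] q [-0.25  0.9  -0.04  2.23  0.71  0.04 -2.65]
```

The wrist is at its limits (j6, j7) on this branch, so I use the opposite half-turn.

arm_command --rows '[{"dp": [0,0,0.03],"angular": [0,0,0],"claw": 0.07},{"dp": [0,0,0.03],"angular": [0,0,10],"claw": 0.07},{"dp": [0,0,0],"angular": [0,0,10],"claw": 0.07},{"dp": [0,0,0],"angular": [0,0,10],"claw": 0.07},{"dp": [0,0,0],"angular": [0,0,10],"claw": 0.07},{"dp": [0,0,0],"angular": [0,0,10],"claw": 0.07},{"dp": [0,0,0],"angular": [0,0,10],"claw": 0.07},{"dp": [0,0,0],"angular": [0,0,10],"claw": 0.07},{"dp": [0,0,0],"angular": [0,0,10],"claw": 0.07},{"dp": [0,0,0],"angular": [0,0,10],"claw": 0.07},{"dp": [0,0,0],"angular": [0,0,10],"claw": 0.07},{"dp": [0,0,0],"angular": [0,0,10],"claw": 0.07}]'

```text
t: 37.58
ee_pos: [436.9, 74.2, 109.9]
ee_rot: [0.611, 0.791, -0.003, 0.007]
wrist_force: [-0.0, 0.6, 0.4]
width: 69.9
finger_force: 0.0
```

arm_command --rows '[{"dp": [0,0,0],"angular": [0,0,10],"claw": 0.07},{"dp": [0,0,0],"angular": [0,0,10],"claw": 0.07},{"dp": [0,0,0],"angular": [0,0,10],"claw": 0.07},{"dp": [0,0,0],"angular": [0,0,10],"claw": 0.07},{"dp": [0,0,0],"angular": [0,0,10],"claw": 0.07},{"dp": [0,0,0],"angular": [0,0,10],"claw": 0.07}]'

```text
t: 38.33
ee_pos: [436.8, 74.0, 109.9]
ee_rot: [0.134, 0.991, 0.0, 0.008]
wrist_force: [-1.0, 0.2, 0.4]
width: 70.0
finger_force: 0.0
```

```bash
python3 -c "
from g import *
to(428.6,75,25,174)"
```

```text
dp [ -8.2   1.  -84.9] rot [0.  0.9 9.4] q [ 0.21  0.88 -0.82  2.22  1.27  0.64 -0.27]
```

Well conditioned now. Descend.

arm_command --rows '[{"dp": [-0.004,0.001,-0.015],"angular": [0,0.9,4.5],"claw": 0.07},{"dp": [-0.004,0,-0.02],"angular": [0,0,4.9],"claw": 0.07},{"dp": [0,0,-0.02],"angular": [0,0,0],"claw": 0.07},{"dp": [0,0,-0.01],"angular": [0,0,0],"claw": 0.07},{"dp": [0,0,0],"angular": [0,0,0],"claw": 0.07}]'

```text
t: 38.95
ee_pos: [428.7, 75.1, 44.2]
ee_rot: [0.055, 0.998, -0.001, -0.001]
wrist_force: [1.2, 0.1, -0.1]
width: 69.9
finger_force: 0.0
```

```bash
python3 -c "
from g import *
to(428.6,75,25,174)"
```

```text
dp [ -0.1  -0.1 -19.2] rot [ 0.1 -0.1  0.3] q [ 0.17  1.02 -0.76  2.24  1.52  0.63 -0.34]
```

arm_command --rows '[{"dp": [0,0,-0.01],"angular": [0,0,0],"claw": 0.07},{"dp": [0,0,-0.009],"angular": [0,0,0],"claw": 0.07},{"dp": [0,0,0],"angular": [0,0,0],"claw": 0.04},{"dp": [0,0,0],"angular": [0,0,0],"claw": 0.04},{"dp": [0,0,0],"angular": [0,0,0],"claw": 0.04},{"dp": [0,0,0],"angular": [0,0,0],"claw": 0.04}]' --squeeze 25

```text
t: 39.7
ee_pos: [429.1, 76.1, 25.6]
ee_rot: [0.054, 0.999, 0.0, -0.0]
wrist_force: [0.4, 0.0, 2.7]
width: 49.6
finger_force: 25.0
```

```bash
python3 -c "
from g import *
st();to(530,130,25,181.8)
p=robot.get_image('top');rect(p,'board0',12);cv2.imwrite('pics/x8.png',p['color'])
p=robot.get_image('scene');rect(p,'board0',12);spots(p,['home0'],.4)"
```

```text
39.7 [429.1  76.1  25.6] [[-0.994, 0.108, 0.0], [0.108, 0.994, 0.0], [0.0, 0.0, -1.0]] [0.4 0.  2.7] 49.616834358484205 24.996688663959503
dp [100.9  53.9  -0.6] rot [-0. -0.  8.] q [ 0.17  1.06 -0.76  2.24  1.59  0.64 -0.4 ]
board0 0.93 rect [424.3 362.1] [88.9 52.9] 6.4 px 1152
board0 0.68 rect [500.5  75.1] [34.3 16. ] 89.0 px 113
board0 0.66 rect [448.2 214.7] [88.  51.9] 5.7 px 992
board0 0.93 rect [464.7  69.4] [53.2 93. ] 83.8 px 783
board0 0.84 rect [425.1 358.1] [91.5 58.2] 6.6 px 621
board0 0.68 rect [448.5 211.5] [92.1 57. ] 6.6 px 562
home0 0.93 [598. 293.   1.]
home0 0.63 [602. 131.   3.]
home0 0.61 [600. 213.  -0.]
```

arm_command --rows '[{"dp": [0,0,0.002],"angular": [0,0,0],"claw": 0.04},{"dp": [0.01,0.009,0],"angular": [0,0,2],"claw": 0.04},{"dp": [0.015,0.013,0],"angular": [0,0,2],"claw": 0.04},{"dp": [0.015,0.013,0],"angular": [0,0,2],"claw": 0.04},{"dp": [0.015,0.013,0],"angular": [0,0,2],"claw": 0.04},{"dp": [0.01,0.004,0],"angular": [0,0,0],"claw": 0.04},{"dp": [0,0,0],"angular": [0,0,0],"claw": 0.04}]'

```text
t: 40.83
ee_pos: [494.5, 128.3, 27.1]
ee_rot: [-0.015, 1.0, 0.0, -0.0]
wrist_force: [-0.3, -0.6, -0.5]
width: 49.6
finger_force: 25.0
```

```bash
python3 -c "
from g import *
st();to(570.5,130.4,26.5,181.8)
p=robot.get_image('scene');rect(p,'board0',12);spots(p,['home0','board0'],.4);cv2.imwrite('pics/s9.png',p['color'][110:310,220:460].repeat(3,0).repeat(3,1))"
```

```text
40.83 [494.5 128.3  27.1] [[-1.0, -0.03, -0.0], [-0.03, 1.0, 0.001], [0.0, 0.001, -1.0]] [-0.3 -0.6 -0.5] 49.61244972591975 24.996952414512634
dp [76.   2.1 -0.6] rot [-0.  -0.   0.1] q [ 0.1   1.07 -0.76  2.02  1.32  0.68  0.02]
board0 0.81 rect [424.7 358.2] [91.6 62.4] 5.2 px 665
board0 0.65 rect [530.9 127.1] [87.  56.1] 1.9 px 746
home0 0.78 [598. 293.  -1.]
home0 0.64 [602. 213.   4.]
board0 0.78 [530. 123.   8.]
board0 0.7 [418. 366.   5.]
```

View pics/s9.png

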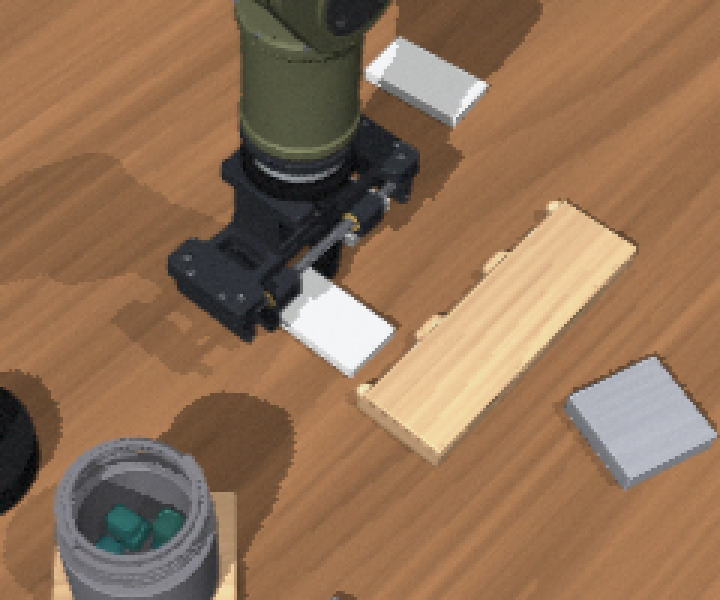

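The board (340,325 in the crop) points at the first bay, roughly centred between the noses (363,390) and (430,325). I'll insert it gently.

arm_command --rows '[{"dp": [0.005,0.0001,0],"angular": [0,0,0],"claw": 0.04},{"dp": [0.005,0.0001,0],"angular": [0,0,0],"claw": 0.04},{"dp": [0.004,0.0001,0],"angular": [0,0,0],"claw": 0.04},{"dp": [0.004,0.0001,0],"angular": [0,0,0],"claw": 0.04},{"dp": [0.003,0.0001,0],"angular": [0,0,0],"claw": 0.04}]'

```text
t: 41.65
ee_pos: [515.3, 128.5, 27.2]
ee_rot: [-0.015, 1.0, 0.0, -0.0]
wrist_force: [-0.1, 0.0, -0.4]
width: 49.6
finger_force: 25.0
```

arm_command --rows '[{"dp": [0.004,0.0002,0],"angular": [0,0,0],"claw": 0.04},{"dp": [0.004,0.0002,0],"angular": [0,0,0],"claw": 0.04},{"dp": [0.004,0.0002,0],"angular": [0,0,0],"claw": 0.04}]'

```text
t: 42.02
ee_pos: [527.3, 129.1, 27.3]
ee_rot: [-0.015, 1.0, 0.0, -0.0]
wrist_force: [0.5, 0.6, -1.1]
width: 49.9
finger_force: 25.0
```

arm_command --rows '[{"dp": [0.005,0.0002,0],"angular": [0,0,0],"claw": 0.04},{"dp": [0.005,0.0002,0],"angular": [0,0,0],"claw": 0.04},{"dp": [0.005,0.0002,0],"angular": [0,0,0],"claw": 0.04},{"dp": [0.005,0.0002,0],"angular": [0,0,0],"claw": 0.04}]'

```text
t: 42.52
ee_pos: [547.4, 129.9, 27.3]
ee_rot: [-0.015, 1.0, 0.0, -0.0]
wrist_force: [0.5, 0.5, -1.0]
width: 50.1
finger_force: 25.0
```

arm_command --rows '[{"dp": [0.005,0.0002,0],"angular": [0,0,0],"claw": 0.04},{"dp": [0.005,0.0002,0],"angular": [0,0,0],"claw": 0.04},{"dp": [0.004,0.0001,0],"angular": [0,0,0],"claw": 0.04},{"dp": [0.003,0.0001,0],"angular": [0,0,0],"claw": 0.04}]'

```text
t: 43.02
ee_pos: [564.3, 130.5, 27.3]
ee_rot: [-0.015, 1.0, 0.0, -0.0]
wrist_force: [-0.8, 0.3, -0.5]
width: 49.6
finger_force: 25.0
```

arm_command --rows '[{"dp": [0.002,0,0],"angular": [0,0,0],"claw": 0.04},{"dp": [0.001,0,0],"angular": [0,0,0],"claw": 0.04}]'

```text
t: 43.28
ee_pos: [567.1, 130.5, 27.3]
ee_rot: [-0.015, 1.0, 0.0, -0.0]
wrist_force: [0.7, -0.2, -0.5]
width: 49.8
finger_force: 25.0
```

arm_command --rows '[{"dp": [0.001,0,0],"angular": [0,0,0],"claw": 0.04},{"dp": [0.001,0,0],"angular": [0,0,0],"claw": 0.04},{"dp": [0.001,0,0],"angular": [0,0,0],"claw": 0.04}]'

```text
t: 43.65
ee_pos: [570.1, 130.5, 27.3]
ee_rot: [-0.015, 1.0, 0.0, -0.0]
wrist_force: [0.0, -0.0, -0.8]
width: 49.7
finger_force: 25.0
```

arm_command --rows '[{"dp": [0.001,0,0],"angular": [0,0,0],"claw": 0.04},{"dp": [0.001,0,0],"angular": [0,0,0],"claw": 0.04}]'

```text
t: 43.9
ee_pos: [572.1, 130.5, 27.3]
ee_rot: [-0.015, 1.0, 0.0, -0.0]
wrist_force: [-0.6, -0.9, -1.1]
width: 50.0
finger_force: 25.0
```

arm_command --rows '[{"dp": [0,0,-0.0015],"angular": [0,0,0],"claw": 0.06},{"dp": [0,0,0],"angular": [0,0,0],"claw": 0.06},{"dp": [0,0,0.015],"angular": [0,0,0],"claw": 0.06},{"dp": [-0.01,0,0.02],"angular": [0,0,0],"claw": 0.06},{"dp": [-0.02,-0.001,0],"angular": [0,0,0],"claw": 0},{"dp": [-0.015,0,0],"angular": [0,0,0],"claw": 0},{"dp": [0,0,0],"angular": [0,0,0],"claw": 0},{"dp": [0,0,-0.015],"angular": [0,0,0],"claw": 0},{"dp": [0,0,-0.015],"angular": [0,0,0],"claw": 0},{"dp": [0,0,-0.0045],"angular": [0,0,0],"claw": 0},{"dp": [0.006,0,0],"angular": [0,0,0],"claw": 0},{"dp": [0.005,0,0],"angular": [0,0,0],"claw": 0}]'

```text
t: 45.4
ee_pos: [538.8, 129.8, 26.4]
ee_rot: [-0.015, 1.0, 0.0, 0.0]
wrist_force: [1.0, -0.4, 0.2]
width: 0.3
finger_force: 0.0
```

```bash
python3 -c "
from g import *
st()
for c in ('scene','top'):
    p=robot.get_image(c);spots(p,['home0','board0'],.3)
    rect(p,'board0',12)
cv2.imwrite('pics/t9.png',p['color'][180:380,100:400].repeat(2,0).repeat(2,1))"
```

```text
45.4 [538.8 129.8  26.4] [[-1.0, -0.031, 0.0], [-0.031, 1.0, 0.001], [-0.0, 0.001, -1.0]] [ 1.  -0.4  0.2] 0.3161650259026335 0.0
home0 0.71 [ 573. -115.   31.]
home0 0.7 [602. 214.   1.]
home0 0.7 [599. 290.   0.]
home0 0.67 [605. 130.   3.]
board0 0.81 [608. 129.   6.]
board0 0.75 [418. 364.   4.]
board0 0.47 [449. 215.   4.]
board0 0.86 rect [576.5 126.7] [31. 54.] 3.2 px 296
board0 0.8 rect [446.2 361.6] [48.1 58.9] 4.8 px 304
home0 0.94 [603. 131.  -0.]
home0 0.61 [598. 289.  -2.]
board0 0.71 [447. 215.   1.]
board0 0.58 [429. 361.   0.]
board0 0.97 rect [446.8 213.9] [90.6 54.3] 7.1 px 1157
board0 0.58 rect [424.3 362.1] [89.6 53. ] 6.3 px 1182
board0 0.45 rect [760.6 -25.7] [162.3  63.7] 10.2 px 740
```

View pics/t9.png

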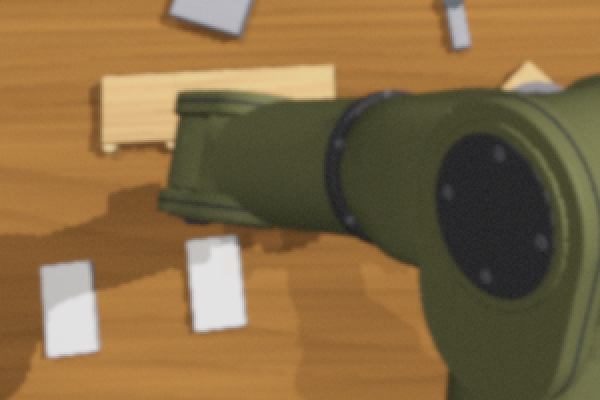

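The arm hides the first bay in the top view; the scene view puts the board almost home. I'll push its rear end with closed fingers until it stops.

arm_command --rows '[{"dp": [0.004,0.0001,0],"angular": [0,0,0],"claw": 0},{"dp": [0.004,0.0001,0],"angular": [0,0,0],"claw": 0},{"dp": [0.002,0.0001,0],"angular": [0,0,0],"claw": 0},{"dp": [0.001,0,0],"angular": [0,0,0],"claw": 0},{"dp": [0.001,0,0],"angular": [0,0,0],"claw": 0}]'

```text
t: 46.42
ee_pos: [549.7, 129.9, 26.3]
ee_rot: [-0.016, 1.0, 0.0, -0.001]
wrist_force: [-0.9, -0.9, 0.1]
width: 0.5
finger_force: 0.4
```

arm_command --rows '[{"dp": [0.001,0,0],"angular": [0,0,0],"claw": 0},{"dp": [0.001,0,0],"angular": [0,0,0],"claw": 0}]'

```text
t: 46.68
ee_pos: [550.4, 129.9, 26.2]
ee_rot: [-0.016, 1.0, -0.0, -0.002]
wrist_force: [-7.0, 0.5, 4.1]
width: 0.6
finger_force: 3.3
```

arm_command --rows '[{"dp": [0.001,0,0],"angular": [0,0,0],"claw": 0},{"dp": [0.001,0,0],"angular": [0,0,0],"claw": 0},{"dp": [0,0,0],"angular": [0,0,0],"claw": 0}]'

```text
t: 47.05
ee_pos: [550.5, 129.9, 26.2]
ee_rot: [-0.016, 1.0, -0.0, -0.003]
wrist_force: [-9.8, -0.3, 6.4]
width: 0.2
finger_force: 4.6
```

Firm stop, so the board is home. Next, the middle board.

arm_command --rows '[{"dp": [-0.008,0,0],"angular": [0,0,0],"claw": 0},{"dp": [-0.008,0,0.02],"angular": [0,0,0],"claw": 0.07},{"dp": [-0.01,0,0.03],"angular": [0,0,0],"claw": 0.07},{"dp": [-0.02,0.015,0.01],"angular": [0,0,1],"claw": 0.07},{"dp": [-0.02,0.015,0],"angular": [0,0,1],"claw": 0.07},{"dp": [-0.02,0.015,0],"angular": [0,0,1],"claw": 0.07},{"dp": [-0.02,0.015,0],"angular": [0,0,1],"claw": 0.07},{"dp": [-0.02,0.015,0],"angular": [0,0,0],"claw": 0.07},{"dp": [-0.01,0.004,0],"angular": [0,0,0],"claw": 0.07},{"dp": [0,0,0],"angular": [0,0,0],"claw": 0.07}]'

```text
t: 48.3
ee_pos: [418.1, 209.6, 87.5]
ee_rot: [-0.051, 0.999, 0.0, 0.001]
wrist_force: [0.4, 1.1, 0.7]
width: 69.7
finger_force: 0.0
```

```bash
python3 -c "
from g import *
to(413,208.8,25,186)
p=robot.get_image('scene');rect(p,'board0',12);spots(p,['board0'],.4)"
```

```text
dp [ -5.1  -0.8 -62.5] rot [-0.1  0.1  0.1] q [-0.07  0.95 -0.83  2.14  1.26  0.68 -0.15]
board0 0.82 rect [448.4 210.7] [91.8 59.1] 6.6 px 753
board0 0.58 rect [425.4 357.8] [92.4 57.5] 8.5 px 616
board0 0.56 rect [575.6 127. ] [29.2 53. ] 2.5 px 267
board0 0.96 [445. 210.   3.]
board0 0.94 [420. 366.  -1.]
board0 0.65 [606. 129.   3.]
```

arm_command --rows '[{"dp": [-0.005,-0.0005,-0.015],"angular": [0,0,0],"claw": 0.07},{"dp": [0,0,-0.02],"angular": [0,0,0],"claw": 0.07},{"dp": [0,0,-0.017],"angular": [0,0,0],"claw": 0.07},{"dp": [0,0,-0.01],"angular": [0,0,0],"claw": 0.07},{"dp": [0,0,0],"angular": [0,0,0],"claw": 0.04},{"dp": [0,0,0],"angular": [0,0,0],"claw": 0.04},{"dp": [0,0,0],"angular": [0,0,0],"claw": 0.04},{"dp": [0,0,0],"angular": [0,0,0],"claw": 0.04},{"dp": [0,0,0.002],"angular": [0,0,0],"claw": 0.04}]' --squeeze 25

```text
t: 49.58
ee_pos: [413.1, 208.2, 26.4]
ee_rot: [-0.05, 0.999, -0.0, -0.0]
wrist_force: [0.0, 0.9, -0.9]
width: 49.8
finger_force: 24.8
```

```bash
python3 -c "
from g import *
st();to(515,209,27,181.8)"
```

```text
49.58 [413.1 208.2  26.4] [[-0.995, -0.1, -0.0], [-0.1, 0.995, -0.0], [0.0, 0.0, -1.0]] [ 0.   0.9 -0.9] 49.8279504010333 24.794485867023468
dp [101.9   0.8   0.6] rot [ 0. -0. -4.] q [-0.12  1.06 -0.76  2.16  1.48  0.64 -0.34]
```

arm_command --rows '[{"dp": [0.015,0,0.0005],"angular": [0,0,-1],"claw": 0.04},{"dp": [0.02,0,0],"angular": [0,0,-1],"claw": 0.04},{"dp": [0.02,0,0],"angular": [0,0,-1],"claw": 0.04},{"dp": [0.015,0,0],"angular": [0,0,-1],"claw": 0.04},{"dp": [0.011,0,0],"angular": [0,0,0],"claw": 0.04},{"dp": [0,0,0],"angular": [0,0,0],"claw": 0.04}]'

```text
t: 50.32
ee_pos: [494.6, 208.0, 26.7]
ee_rot: [-0.015, 1.0, 0.0, -0.0]
wrist_force: [-0.6, -0.3, -1.2]
width: 49.8
finger_force: 24.8
```

arm_command --rows '[{"dp": [0.005,0.0002,0],"angular": [0,0,0],"claw": 0.04},{"dp": [0.005,0.0002,0],"angular": [0,0,0],"claw": 0.04},{"dp": [0.004,0.0001,0],"angular": [0,0,0],"claw": 0.04},{"dp": [0.004,0.0001,0],"angular": [0,0,0],"claw": 0.04},{"dp": [0.003,0.0001,0],"angular": [0,0,0],"claw": 0.04}]'

```text
t: 50.95
ee_pos: [515.0, 208.0, 26.5]
ee_rot: [-0.015, 1.0, -0.001, -0.001]
wrist_force: [-0.5, -2.4, -0.7]
width: 50.0
finger_force: 24.7
```

arm_command --rows '[{"dp": [0.004,0.0002,0],"angular": [0,0,0],"claw": 0.04},{"dp": [0.004,0.0002,0],"angular": [0,0,0],"claw": 0.04}]'

```text
t: 51.2
ee_pos: [523.1, 208.4, 26.5]
ee_rot: [-0.015, 1.0, -0.001, -0.001]
wrist_force: [-2.3, -3.9, -1.6]
width: 49.9
finger_force: 24.7
```

arm_command --rows '[{"dp": [0,-0.0012,0],"angular": [0,0,0],"claw": 0.04},{"dp": [0.004,0.0001,0],"angular": [0,0,0],"claw": 0.04},{"dp": [0.004,0.0001,0],"angular": [0,0,0],"claw": 0.04}]'

```text
t: 51.58
ee_pos: [531.3, 208.4, 26.8]
ee_rot: [-0.016, 1.0, 0.0, -0.0]
wrist_force: [-2.2, -3.0, -1.2]
width: 49.7
finger_force: 24.7
```

arm_command --rows '[{"dp": [0.003,-0.001,0],"angular": [0,0,0],"claw": 0.04},{"dp": [0.004,0.0001,0],"angular": [0,0,0],"claw": 0.04},{"dp": [0.004,0.0001,0],"angular": [0,0,0],"claw": 0.04}]'

```text
t: 51.95
ee_pos: [542.7, 208.5, 27.1]
ee_rot: [-0.016, 1.0, 0.001, 0.0]
wrist_force: [-0.6, 0.1, -1.0]
width: 49.8
finger_force: 24.8
```

arm_command --rows '[{"dp": [0.005,0.0001,0],"angular": [0,0,0],"claw": 0.04},{"dp": [0.005,0.0001,0],"angular": [0,0,0],"claw": 0.04},{"dp": [0.005,0.0002,0],"angular": [0,0,0],"claw": 0.04},{"dp": [0.004,0.0001,0],"angular": [0,0,0],"claw": 0.04},{"dp": [0.003,0.0001,0],"angular": [0,0,0],"claw": 0.04}]'

```text
t: 52.58
ee_pos: [564.1, 208.6, 26.8]
ee_rot: [-0.016, 1.0, 0.0, -0.0]
wrist_force: [-0.6, 0.3, -0.8]
width: 49.9
finger_force: 24.8
```

arm_command --rows '[{"dp": [0.002,0.0001,0],"angular": [0,0,0],"claw": 0.04},{"dp": [0.001,0,0],"angular": [0,0,0],"claw": 0.04}]'

```text
t: 52.82
ee_pos: [566.9, 208.7, 26.8]
ee_rot: [-0.016, 1.0, 0.0, -0.0]
wrist_force: [-0.6, 0.4, -1.0]
width: 50.1
finger_force: 24.8
```

Release, back up, push the rear end.

arm_command --rows '[{"dp": [0,0,-0.001],"angular": [0,0,0],"claw": 0.06},{"dp": [0,0,0],"angular": [0,0,0],"claw": 0.06},{"dp": [0,0,0.015],"angular": [0,0,0],"claw": 0.06},{"dp": [-0.01,0,0.02],"angular": [0,0,0],"claw": 0.06},{"dp": [-0.02,0,0],"angular": [0,0,0],"claw": 0},{"dp": [-0.015,0,0],"angular": [0,0,0],"claw": 0},{"dp": [0,0,0],"angular": [0,0,0],"claw": 0},{"dp": [0,0,-0.015],"angular": [0,0,0],"claw": 0},{"dp": [0,0,-0.015],"angular": [0,0,0],"claw": 0},{"dp": [0,0,-0.0045],"angular": [0,0,0],"claw": 0},{"dp": [0.01,0,0],"angular": [0,0,0],"claw": 0},{"dp": [0.006,0,0],"angular": [0,0,0],"claw": 0}]'

```text
t: 54.32
ee_pos: [539.3, 208.5, 26.4]
ee_rot: [-0.015, 1.0, 0.0, 0.0]
wrist_force: [-0.1, -0.5, 0.2]
width: 0.4
finger_force: 0.0
```

arm_command --rows '[{"dp": [0.004,0,0],"angular": [0,0,0],"claw": 0},{"dp": [0.002,0,0],"angular": [0,0,0],"claw": 0},{"dp": [0.001,0,0],"angular": [0,0,0],"claw": 0},{"dp": [0.001,0,0],"angular": [0,0,0],"claw": 0}]'

```text
t: 54.82
ee_pos: [545.6, 208.6, 26.4]
ee_rot: [-0.016, 1.0, 0.0, -0.001]
wrist_force: [-1.0, -0.1, 0.6]
width: 0.3
finger_force: 0.7
```

arm_command --rows '[{"dp": [0.001,0,0],"angular": [0,0,0],"claw": 0},{"dp": [0.001,0,0],"angular": [0,0,0],"claw": 0},{"dp": [0.001,0,0],"angular": [0,0,0],"claw": 0},{"dp": [0.001,0,0],"angular": [0,0,0],"claw": 0}]'

```text
t: 55.32
ee_pos: [547.4, 208.9, 26.3]
ee_rot: [-0.016, 1.0, 0.0, -0.002]
wrist_force: [-8.1, 0.8, 5.1]
width: 0.5
finger_force: 4.3
```

arm_command --rows '[{"dp": [0.001,0,0],"angular": [0,0,0],"claw": 0},{"dp": [0.001,0,0],"angular": [0,0,0],"claw": 0},{"dp": [0,0,0],"angular": [0,0,0],"claw": 0}]'

```text
t: 55.7
ee_pos: [547.7, 209.0, 26.3]
ee_rot: [-0.017, 1.0, 0.0, -0.004]
wrist_force: [-10.4, -0.1, 7.4]
width: 0.2
finger_force: 5.6
```

arm_command --rows '[{"dp": [-0.008,0,0],"angular": [0,0,0],"claw": 0},{"dp": [-0.008,0,0.02],"angular": [0,0,0],"claw": 0.07},{"dp": [-0.01,0,0.03],"angular": [0,0,0],"claw": 0.07},{"dp": [-0.02,0.02,0.01],"angular": [0,0,1],"claw": 0.07},{"dp": [-0.02,0.02,0],"angular": [0,0,1],"claw": 0.07},{"dp": [-0.02,0.02,0],"angular": [0,0,1],"claw": 0.07},{"dp": [-0.02,0.02,0],"angular": [0,0,1],"claw": 0.07},{"dp": [-0.02,0.02,0],"angular": [0,0,1],"claw": 0.07},{"dp": [-0.02,0.02,0],"angular": [0,0,0],"claw": 0.07},{"dp": [-0.01,0.02,0],"angular": [0,0,0],"claw": 0.07}]'

```text
t: 56.95
ee_pos: [395.7, 349.3, 87.7]
ee_rot: [-0.059, 0.998, 0.0, 0.001]
wrist_force: [0.8, 0.1, 0.1]
width: 70.0
finger_force: 0.0
```

```bash
python3 -c "
from g import *
to(390,355.5,25,187)
for c in ('scene','top'):
    p=robot.get_image(c);rect(p,'board0',12);spots(p,['board0'],.4)"
```

```text
dp [ -5.7   6.2 -62.7] rot [-0.1  0.1  0.2] q [-0.33  0.99 -0.85  1.97  1.13  0.76 -0.19]
board0 0.74 rect [576.8 126.3] [50.9 27.3] 85.2 px 224
board0 0.69 rect [573.2 205.5] [56.4 29.2] 89.6 px 252
board0 0.58 rect [425.6 357.3] [92.2 58.6] 8.5 px 618
board0 0.94 [421. 363.   3.]
board0 0.64 [604. 129.   4.]
board0 0.63 [604. 211.   1.]
board0 0.86 rect [578.6 130.8] [49.2 37.1] 89.9 px 439
board0 0.76 rect [575.3 210.6] [35.1 49.4] 0.4 px 387
board0 0.73 [602. 213.   3.]
board0 0.65 [608. 129.   1.]
board0 0.64 [ 414. -305.   34.]
```

arm_command --rows '[{"dp": [-0.0055,0.006,-0.015],"angular": [0,0,0],"claw": 0.07},{"dp": [0,0,-0.02],"angular": [0,0,0],"claw": 0.07},{"dp": [0,0,-0.017],"angular": [0,0,0],"claw": 0.07},{"dp": [0,0,-0.01],"angular": [0,0,0],"claw": 0.07},{"dp": [0,0,0],"angular": [0,0,0],"claw": 0.04},{"dp": [0,0,0],"angular": [0,0,0],"claw": 0.04},{"dp": [0,0,0],"angular": [0,0,0],"claw": 0.04},{"dp": [0,0,0],"angular": [0,0,0],"claw": 0.04},{"dp": [0,0,0.002],"angular": [0,0,0],"claw": 0.04}]' --squeeze 25

```text
t: 58.38
ee_pos: [390.6, 354.2, 26.4]
ee_rot: [-0.059, 0.998, -0.0, -0.0]
wrist_force: [0.1, 0.1, -1.2]
width: 49.7
finger_force: 24.7
```

```bash
python3 -c "
from g import *
st();to(485,287,27,181.8)"
```

```text
58.38 [390.6 354.2  26.4] [[-0.993, -0.118, -0.0], [-0.118, 0.993, -0.0], [0.0, -0.0, -1.0]] [ 0.1  0.1 -1.2] 49.73805778076619 24.703216552734375
dp [ 94.4 -67.2   0.6] rot [ 0. -0. -5.] q [-0.38  1.08 -0.77  1.97  1.28  0.69 -0.32]
```

arm_command --rows '[{"dp": [0.012,-0.01,0.0005],"angular": [0,0,-1],"claw": 0.04},{"dp": [0.02,-0.015,0],"angular": [0,0,-1],"claw": 0.04},{"dp": [0.02,-0.015,0],"angular": [0,0,-1],"claw": 0.04},{"dp": [0.02,-0.015,0],"angular": [0,0,-1],"claw": 0.04},{"dp": [0.015,-0.012,0],"angular": [0,0,-1],"claw": 0.04},{"dp": [0.006,0,0],"angular": [0,0,0],"claw": 0.04},{"dp": [0,0,0],"angular": [0,0,0],"claw": 0.04}]'

```text
t: 59.25
ee_pos: [483.8, 287.4, 26.8]
ee_rot: [-0.015, 1.0, 0.0, -0.0]
wrist_force: [-0.1, 0.2, -1.0]
width: 50.1
finger_force: 24.7
```

arm_command --rows '[{"dp": [0.006,0.0002,0],"angular": [0,0,0],"claw": 0.04},{"dp": [0.005,0.0002,0],"angular": [0,0,0],"claw": 0.04},{"dp": [0.004,0.0001,0],"angular": [0,0,0],"claw": 0.04},{"dp": [0.004,0.0001,0],"angular": [0,0,0],"claw": 0.04},{"dp": [0.004,0.0001,0],"angular": [0,0,0],"claw": 0.04}]'

```text
t: 59.88
ee_pos: [506.8, 288.0, 26.8]
ee_rot: [-0.015, 1.0, 0.0, -0.0]
wrist_force: [-2.0, -0.5, -1.2]
width: 49.8
finger_force: 24.7
```

arm_command --rows '[{"dp": [0.003,0.0001,0],"angular": [0,0,0],"claw": 0.04},{"dp": [0.003,0.0001,0],"angular": [0,0,0],"claw": 0.04}]'

```text
t: 60.12
ee_pos: [512.4, 287.1, 26.4]
ee_rot: [-0.015, 1.0, -0.001, -0.001]
wrist_force: [-1.2, -2.3, -1.0]
width: 49.7
finger_force: 24.6
```

arm_command --rows '[{"dp": [0.002,-0.001,0],"angular": [0,0,0],"claw": 0.04},{"dp": [0.004,0,0],"angular": [0,0,0],"claw": 0.04},{"dp": [0.004,0.0001,0],"angular": [0,0,0],"claw": 0.04}]'

```text
t: 60.5
ee_pos: [523.0, 287.3, 26.8]
ee_rot: [-0.015, 1.0, 0.0, -0.0]
wrist_force: [-1.2, -0.3, -0.9]
width: 50.0
finger_force: 24.6
```

arm_command --rows '[{"dp": [0.005,0.0001,0],"angular": [0,0,0],"claw": 0.04},{"dp": [0.005,0.0001,0],"angular": [0,0,0],"claw": 0.04},{"dp": [0.005,0.0002,0],"angular": [0,0,0],"claw": 0.04},{"dp": [0.005,0.0002,0],"angular": [0,0,0],"claw": 0.04}]'

```text
t: 61.0
ee_pos: [543.0, 287.9, 26.8]
ee_rot: [-0.015, 1.0, 0.0, -0.0]
wrist_force: [-1.0, -0.4, -1.7]
width: 49.8
finger_force: 24.6
```

arm_command --rows '[{"dp": [0.005,0.0001,0],"angular": [0,0,0],"claw": 0.04},{"dp": [0.005,0.0002,0],"angular": [0,0,0],"claw": 0.04},{"dp": [0.004,0.0001,0],"angular": [0,0,0],"claw": 0.04},{"dp": [0.004,0.0001,0],"angular": [0,0,0],"claw": 0.04}]'

```text
t: 61.5
ee_pos: [560.8, 288.4, 26.8]
ee_rot: [-0.015, 1.0, 0.0, -0.0]
wrist_force: [0.0, -1.7, -0.9]
width: 49.7
finger_force: 24.6
```

arm_command --rows '[{"dp": [0.002,0,0],"angular": [0,0,0],"claw": 0.04},{"dp": [0.001,0,-0.001],"angular": [0,0,0],"claw": 0.06},{"dp": [0,0,0],"angular": [0,0,0],"claw": 0.06},{"dp": [0,0,0.015],"angular": [0,0,0],"claw": 0.06},{"dp": [-0.01,0,0.02],"angular": [0,0,0],"claw": 0.06},{"dp": [-0.02,0,0],"angular": [0,0,0],"claw": 0},{"dp": [-0.015,0,0],"angular": [0,0,0],"claw": 0},{"dp": [0,0,0],"angular": [0,0,0],"claw": 0},{"dp": [0,0,-0.015],"angular": [0,0,0],"claw": 0},{"dp": [0,0,-0.015],"angular": [0,0,0],"claw": 0},{"dp": [0,0,-0.0045],"angular": [0,0,0],"claw": 0},{"dp": [0.01,0,0],"angular": [0,0,0],"claw": 0}]'

```text
t: 63.0
ee_pos: [528.1, 288.4, 25.5]
ee_rot: [-0.016, 1.0, -0.0, -0.001]
wrist_force: [0.5, 0.0, -0.6]
width: 0.3
finger_force: 0.0
```

arm_command --rows '[{"dp": [0.004,0,0],"angular": [0,0,0],"claw": 0},{"dp": [0.003,0,0],"angular": [0,0,0],"claw": 0},{"dp": [0.001,0,0],"angular": [0,0,0],"claw": 0},{"dp": [0.001,0,0],"angular": [0,0,0],"claw": 0}]'

```text
t: 63.5
ee_pos: [537.5, 288.5, 26.5]
ee_rot: [-0.016, 1.0, 0.0, -0.0]
wrist_force: [0.4, 0.1, 0.0]
width: 0.6
finger_force: 0.0
```

arm_command --rows '[{"dp": [0.002,0,0],"angular": [0,0,0],"claw": 0},{"dp": [0.002,0,0],"angular": [0,0,0],"claw": 0},{"dp": [0.001,0,0],"angular": [0,0,0],"claw": 0},{"dp": [0.001,0,0],"angular": [0,0,0],"claw": 0}]'

```text
t: 64.0
ee_pos: [543.2, 288.9, 26.4]
ee_rot: [-0.016, 1.0, 0.0, -0.0]
wrist_force: [-1.8, 1.4, 0.7]
width: 0.5
finger_force: 0.7
```

arm_command --rows '[{"dp": [0.001,0,0],"angular": [0,0,0],"claw": 0},{"dp": [0.001,0,0],"angular": [0,0,0],"claw": 0},{"dp": [0.001,0,0],"angular": [0,0,0],"claw": 0}]'

```text
t: 64.38
ee_pos: [544.7, 288.9, 26.3]
ee_rot: [-0.016, 1.0, 0.0, -0.002]
wrist_force: [-6.9, 1.5, 3.2]
width: 0.5
finger_force: 3.5
```

arm_command --rows '[{"dp": [0.001,0,0],"angular": [0,0,0],"claw": 0},{"dp": [0.001,0,0],"angular": [0,0,0],"claw": 0},{"dp": [0,0,0],"angular": [0,0,0],"claw": 0}]'

```text
t: 64.75
ee_pos: [544.9, 289.0, 26.3]
ee_rot: [-0.017, 1.0, 0.0, -0.003]
wrist_force: [-9.3, -0.2, 3.8]
width: 0.2
finger_force: 4.7
```

arm_command --rows '[{"dp": [-0.008,0,0],"angular": [0,0,0],"claw": 0},{"dp": [-0.01,0,0.02],"angular": [0,0,0],"claw": 0},{"dp": [-0.02,0,0.04],"angular": [0,0,0],"claw": 0.03},{"dp": [-0.03,0.02,0.05],"angular": [0,0,0],"claw": 0.03},{"dp": [-0.03,0.04,0.05],"angular": [0,0,0],"claw": 0.03},{"dp": [-0.03,0.04,0.05],"angular": [0,0,0],"claw": 0.03},{"dp": [-0.03,0.04,0],"angular": [0,0,0],"claw": 0.03},{"dp": [-0.03,0.04,0],"angular": [0,0,0],"claw": 0.03},{"dp": [0,0,0],"angular": [0,0,0],"claw": 0.03}]'

```text
t: 65.88
ee_pos: [363.6, 463.0, 227.1]
ee_rot: [-0.019, 1.0, 0.003, -0.0]
wrist_force: [0.8, -0.6, -0.1]
width: 30.1
finger_force: 0.0
```

```bash
python3 - <<'E'
from g import *
st()
for c in ('scene','top'):
    p=robot.get_image(c);rect(p,'board0',12);spots(p,['board0','stone0','home0','pan','lid'],.4)
    if c=='scene': a=p["color"]
    else: b=p["color"]
cv2.imwrite("pics/end.png",np.vstack([cv2.resize(a[100:380,90:450],None,fx=1.05,fy=1.05)[:300], cv2.resize(b[190:350,110:530],(378,144))])if 0 else cv2.resize(a,(800,600)))
cv2.imwrite("pics/endtop.png",b[190:360,120:540].repeat(1,0))
E
```

```text
65.88 [363.6 463.  227.1] [[-0.999, -0.038, -0.0], [-0.038, 0.999, 0.005], [-0.0, 0.005, -1.0]] [ 0.8 -0.6 -0.1] 30.148201266462813 0.0
board0 0.73 rect [570.4 284.1] [29.5 56.1] 3.1 px 242
board0 0.72 rect [575.6 126.9] [29.2 53.9] 2.5 px 272
board0 0.66 rect [571.8 204.3] [26.9 55. ] 3.2 px 237
board0 0.68 [602. 210.   4.]
board0 0.6 [607. 129.   5.]
board0 0.51 [598. 291.   2.]
stone0 0.56 [ 561. -111.   54.]
stone0 0.45 [553. -95.  26.]
stone0 0.43 [596. -79.  49.]
home0 0.87 [600. 292.  -2.]
home0 0.63 [607. 133.   5.]
home0 0.57 [602. 214.   2.]
pan 0.62 [ 487. -321.   -2.]
lid 0.75 [ 425. -136.    2.]
board0 0.75 rect [574.  288.7] [34.9 49.5] 1.0 px 393
board0 0.65 rect [575.7 208.8] [34.5 51. ] 5.6 px 406
board0 0.58 rect [580.2 130.7] [36.7 49.2] 0.2 px 422
board0 0.73 [610. 130.  -1.]
board0 0.6 [603. 288.  -0.]
board0 0.58 [606. 209.   5.]
stone0 0.61 [591. -77.  51.]
stone0 0.55 [ 569. -115.   31.]
stone0 0.46 [ 566. -109.   48.]
stone0 0.46 [ 586. -127.   41.]
home0 0.97 [603. 127.   1.]
home0 0.9 [599. 293.   1.]
home0 0.73 [603. 214.  -0.]
pan 0.63 [ 487. -322.   -4.]
pan 0.49 [589. -77.  49.]
lid 0.62 [ 427. -129.    1.]
```

View pics/end.png

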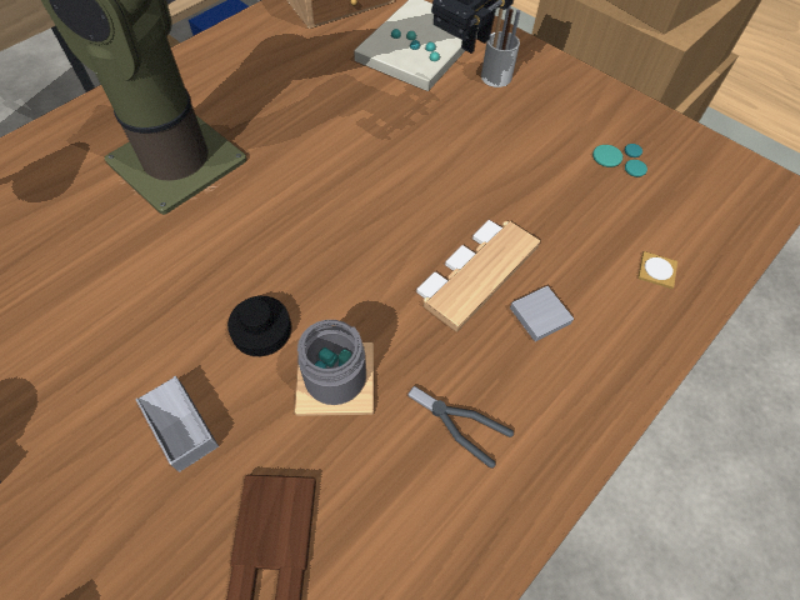

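View pics/endtop.png

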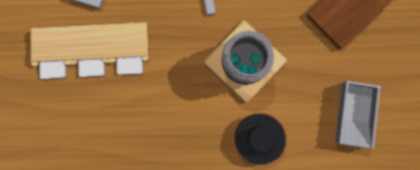

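The final views show the three boards home in the rack (crop 52, 91, 130), an open barrel holding the stones, the lid flat and knob up, and an empty upright pan. The pliers, bench pin and steel block have not moved. I'll hand it in.

```bash
python3 -c "
from plant import robot
print(robot.job_done())"
```

```text
the job is handed in; nothing more can be done
None
```

I handed the job in at about 66 s. The lid is off and lying knob up, the pan is empty and upright, and the stones are in the open barrel. All three boards were pushed to a firm stop in the rack, and the pliers, bench pin and steel block look unmoved in the last pictures; the hand-in returned no verdict.

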